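Glue up box clasps in a swing-arm press

TASK

Glue up the bracelet clasps in the swing-arm press: swing the arm off the bed into its plain load notch, lower the nest plate (the thin one with four windows) over the two locating pins until it lies flush on the bed, and set every box clasp, tile side up, fully down in a window of its own. Then lower the ribbed pressure plate over the same pins until it sits flush on the nest plate and swing the arm back into the dot-marked press notch, so that its foot stands over the rib. Leave the other things on the bench and in the tray where they are.

Things in the scene. Friction and masses are not known exactly. Their poses are not given: they have to be found in the camera images.
- press: Swing-arm press, fixed. Origin under the bed centre, at table level; x points from the bed to the arm's post, y along the bed, z up. Foot casting x -47..138, y -105..105, 10 mm high; on it a steel bed bar 46 (x) by 180 (y), top at z = 30. Two locating pins at x = 0, y = -75 and +75. Post at x = 100: 20 mm radius to z = 40, index plate 34 mm radius at z 66..72, arm hub 19 mm radius to z = 110.
- bed (a point): Centre of the bed's top face (press frame 0, 0, 30 mm); axes as the press.
- pin0 (a point): Tip of the locating pin at the press's y = -75: steel, 8 mm diameter, upright, top 5 mm tapered, standing 26 mm above the bed (tip at z = 56).
- pin1 (a point): Tip of the like pin at y = +75.
- post (a point): Point on the vertical pivot axis of the swing arm, level with the middle of its handle (press frame 100, 0, 120 mm).
- swingarm (a joint): Angle of the swing arm about its post, rad, growing anticlockwise from above. 0 = plain load notch (arm clear of the bed, towards the press's +y); 1.4 = press notch, dot beside it (arm along the press's -x, foot over the bed); range -0.06..1.70. Sprung detents catch within 0.1 of a notch; elsewhere it stays where left; a few N at the handle move it. Starts at 0.5..1.5.
- handle (a point): Middle of the arm's upright black handle, 20 mm diameter, 40 mm high (z 100..140 above the table), on the arm bar 145 mm from the post; pinch from above. The bar is 20 mm wide, z 90..100, out to 154 mm. Under it, 100 mm from the post, hangs the sprung press foot, 9 mm radius, underside at z = 72.5; it rises 2.5 mm over the ridges by a notch and then bears on the rib (10 N).
- nest: Nest plate, loose, aluminium, 64 (x) by 172 (y) by 6 mm, about 0.16 kg; origin at the centre of its underside, z up. Through holes of 10 mm at x = 0, y = -75 and +75, four through windows 39 (x) by 25 (y). Same either way round. Starts flat on the table at the robot's right. Seated: underside at z = 30, overhanging the bed bar 9 mm each side. Hold it across its 64 mm.
- window0 (a point): Centre of a nest plate window, at the level of the plate's underside (nest frame x = 0, y = -46.5 mm).
- window1 (a point): Same, second window (nest frame y = -15.5 mm).
- window2 (a point): Same, third window (nest frame y = +15.5 mm).
- window3 (a point): Same, fourth window (nest frame y = +46.5 mm).
- presser: Pressure plate, loose, aluminium, about 0.34 kg, 64 (x) by 172 (y); origin at the centre of its underside, z up. 15 mm thick at its end lands (|y| 64..86), relieved 7 mm between them. 10 mm through holes at x = 0, y = -75, +75. Steel lifting rib on top, 14 (x) by 44 (y), 15..37 mm above the origin: grip across the 14. Same either way round. Starts at the robot's right. Seated: origin at z = 36.
- tray: Bead tray, fixed, felt floor 4 mm above the table, 300 (x) by 290 (y) mm, blue rim 16 mm high; origin under its centre. To the robot's left; the clasps start in it.
- clasp0: Box clasp, loose, brass, 35 g, two to four of them, all alike. 36 (x) by 22 (y) by 12 mm high plus a 1 mm copper tile on top; lowest 3 mm stepped in 1.5 mm all round; three wire loops stand out 4 mm from the long sides. Origin at the centre of its underside, z up. Its x goes along the nest plate's x, either way round; seated it stands on the bed, 6 mm proud of the nest. Pinch over the 36 mm.
- clasp1: Box clasp like clasp0 (may be absent).
- clasp2: Box clasp like clasp0 (may be absent).
- clasp3: Box clasp like clasp0 (may be absent).
- bobbin: Bystander: white thread bobbin, 32 mm diameter, 25 mm high, in the tray.
- bead_pot: Bystander: small glass bead pot, 34 mm diameter, 36 mm high, in the tray.
- bangle: Bystander: copper bangle lying flat, 66 mm diameter, 18 mm high, on the table between robot and press.
- pliers: Bystander: pliers, about 160 mm long, lying beyond the plates.
- glue: Bystander: glue bottle, 34 mm diameter, 85 mm high, to the right of the plates.
- screwdriver: Bystander: screwdriver, 150 mm long, lying beyond the press.
Not all that is in view belongs to the job. Of the things that look like the nest, the largest one is meant.

How it is judged:
By the outcome, as a careful person would: the job done as asked, in the order asked, and still so for the second after the job is handed in, with the robot touching nothing.
Of clasp0, clasp1, clasp2, clasp3 only 2 to 4 are there at a start; the rules pass over those that are not, and their reading is None.
At some moment in a run one of clasp0, clasp1, clasp2, clasp3, presser may be knocked a few centimetres aside while the robot is not near it.
Once in a run the grip may slacken for a moment while it holds something.
It also fails if it takes over 210 s, if anything falls off the work surface, if the arm or the gripper's body presses on something with over 40 N, if the wrist force passes 120 N, or if a joint passes its speed limit or range.

ROBOT

A 6-joint arm with a two-finger parallel gripper is mounted at the origin on the work surface. World frame = base frame: x ahead of the robot, y to its left, z up, the work surface at z = 0. Lengths are in m, angles in degrees, forces in N, time in s.
With the tool pointing down it reaches from about 0.25 to 0.725 m from the base axis. Payload 9.7 kg.
Tool frame: the origin (TCP) lies at the very end of the fingers, on their centre line; the grasp point (between the pads) lies 19 mm behind it (bot.grip_depth is the distance from the TCP to the grasp point, in m); z points along the fingers, y is the direction in which the jaws open and shut (so a half turn about z gives the same grasp; the last joint's range is limited). The gripper opens to 85 mm and grips with 20 to 120 N. Pads are 22 mm wide; open, the fingers measure 114 mm over their backs; the gripper's body (76 mm by 85 mm) begins 54 mm behind the grasp point. The pads swing forward as they close: fully open they stand 13 mm farther back than shut.
Start: joints at [73.224, 4.979, 10.078, 95.1, 0, 90], TCP at [0.159, 0.527, 0.231] pointing down, gripper open.
Joint ranges: [-179.16, 179.16], [-48.56, 103.87], [-65.8, 70.77], [-126.05, 130.52], [-82.76, 87.17], [-180, 180]. Speed limits (degrees/s): [127.2, 127.2, 147.25, 180, 180, 180].

INTERFACE

Orientations are given as [roll, pitch, yaw] about the fixed x, y, z axes, in that order (R = Rz(yaw) Ry(pitch) Rx(roll)).
In Python, from workcell import telemetry, optics, order, bot gives the robot as it stands. The module is installed in compiled form; this text tells all that it offers.
- The arm moves only by the shell command python3 -m inch 'ROWS' [FORCE]. ROWS is JSON, a list of rows, each a list of 7 numbers: the shift along the tool's x, y, z in m, then the turn, a rotation vector about the tool's x, y, z in rad, then the closure, from 0 (fully open) to 1 (shut). In form: [[tx, ty, tz, rx, ry, rz, grip], ...]. A call has 1 to 12 rows; each row is the pose to reach, as a shift and turn from the pose commanded when the call began, along the tool's axes at that moment; what a row does not reach only later rows make up. A row lasts 1/12 s, in which the tool goes at most 41.7 mm and 7.16 degrees, less where a joint would pass 70% of its speed; a pose out of reach is approached as far as the arm can. A call with a gripper value outside its range is refused whole. The fingers move at their own pace and stop on an object; FORCE is the grip in N (left out, the last holds). Time passes only in rows, so rows that repeat a pose let the fingers close. It gives the time, the measured TCP pose, the force and the opening at its end, in the units of the state.
- telemetry.get_obs(): the state, without advancing time (a new reading comes with each control period).
- optics.camera(name): name is "side" or "top"; returns (picture, depth): 384x512x3 uint8, red, green, blue; 384x512 float32, m along the optical axis (not along the pixel's ray), 0 where there is no reading.
- optics.camera_info(name): a dict with "camera_matrix" (3x3 intrinsics, pixels), "k1" (the pictures are not rectified: a ray, as slopes to the right and down, at radius r is drawn at 1 + k1 r^2 times it, then the intrinsics apply), "xyz" and "attitude" of the camera in the world. Camera axes: x right, y down, z forward; pixel columns grow to the right and rows downward; lengths in m; the calibration is good to about 2 mm. A picture is of the moment at which its call begins. camera_info takes no time and is no camera call.
- order.job_done(): hands the job in, once; it reports no verdict.
The state is a dict: "time": time; "q": joint angles; "qd": joint speeds; "joint_efforts": joint torques, N m; "ee_pos": TCP position; "tcp_rot": TCP orientation; "wrist_force": force on the tool from outside, world axes, zero at the start; "torque": the same for the moment, N m; "opening": finger opening in m.
Only numpy, scipy, OpenCV 4.12 (cv2) and the standard library are available. Lean on these libraries where they do the work, as an engineer would, in place of code of your own. Each camera call takes 0.05 s, during which the arm holds its last target. There are 200 camera calls.

## Working session

There is one attempt and no reset: what is moved stays moved. The work goes in short steps, Python scripts to look and compute and a shell command to move; the robot and the scene stay as the last step left them, time stands still between calls to the robot, and variables do not carry over. Pictures are saved under pics/ and viewed, about 12 in all and at most 16, crops included, and the job is handed in when it is done.

```bash
mkdir -p pics; cat > h.py <<'E'
import numpy as np, cv2
from scipy.spatial.transform import Rotation as R
from workcell import telemetry, optics, order, bot
def grab(n):
    p,d=optics.camera(n); np.savez(f'{n}.npz',p=p,d=d); return p,d
def load(n):
    z=np.load(f'{n}.npz'); return z['p'],z['d']
def cam(n):
    i=optics.camera_info(n); a=np.array(i['attitude'])
    Rm=R.from_euler('xyz',a,degrees=True).as_matrix() if a.shape==(3,) else a
    return np.array(i['camera_matrix']),i['k1'],np.array(i['xyz']),Rm
def rays(n,uv):
    K,k1,t,Rm=cam(n)
    xy=cv2.undistortPoints(np.array(uv,float).reshape(-1,1,2),K,np.array([k1,0,0,0,0.]))[:,0]
    return np.c_[xy,np.ones(len(xy))],t,Rm
def cloud(n,d):
    h,w=d.shape; u,v=np.meshgrid(np.arange(w),np.arange(h))
    r,t,Rm=rays(n,np.c_[u.ravel(),v.ravel()])
    P=(r*d.reshape(-1,1))@Rm.T+t; P[d.ravel()==0]=np.nan
    return P.reshape(h,w,3)
def atz(n,uv,z):
    r,t,Rm=rays(n,uv); r=r@Rm.T
    return t+r*((z-t[2])/r[:,2])[:,None]
def proj(n,P):
    K,k1,t,Rm=cam(n); c=(np.atleast_2d(P)-t)@Rm
    return cv2.projectPoints(c,np.zeros(3),np.zeros(3),K,np.array([k1,0,0,0,0.]))[0][:,0]
def save(name,p,s=1,box=None):
    if box: p=p[box[1]:box[3],box[0]:box[2]]
    cv2.imwrite(f'pics/{name}.png',cv2.resize(p[:,:,::-1],None,fx=s,fy=s,interpolation=cv2.INTER_CUBIC))
def tool(dw):
    "world shift -> tool axes shift"
    o=telemetry.get_obs(); return o
E
python3 - <<'E'
from h import *
o=telemetry.get_obs(); print(o)
for n in('top','side'):
    print(optics.camera_info(n)); p,d=grab(n); save(n+'0',p,1.5)
    P=cloud(n,d); print(n,[np.round(P[r,c],3).tolist() for r,c in((100,100),(200,256),(300,400))])
E
```

```text
{'time': 0.0, 'q': array([ 7.32237555e+01,  5.01219846e+00,  1.00342442e+01,  9.51000670e+01,
       -1.44938060e-04,  9.00007862e+01]), 'qd': array([-0.09084713, -0.00230461,  0.01598973, -0.11133454, -0.00783565,
       -0.00590858]), 'joint_efforts': array([-1.88672916e-04, -5.20387173e+01,  4.64806223e+01,  1.61794585e-02,
        2.13810904e-04,  6.03206018e-07]), 'ee_pos': array([0.15868257, 0.52636815, 0.23057066]), 'tcp_rot': array([-1.79921979e+02,  1.46008501e-04,  1.63222970e+02]), 'wrist_force': array([0.31028815, 0.37292764, 0.4594027 ]), 'torque': array([0.024454  , 0.04609845, 0.05612415]), 'opening': 0.08502212638515885}
{'camera_matrix': array([[464.8972145 ,   0.        , 256.91631916],
       [  0.        , 464.8972145 , 194.99757264],
       [  0.        ,   0.        ,   1.        ]]), 'k1': -0.16800867105593742, 'xyz': array([ 0.40191415, -0.03440886,  1.58837022]), 'attitude': array([-176.24805606,    0.4379819 ,  -88.99184821])}
top [[0.826, 0.532, 0.041], [0.488, -0.018, 0.009], [0.151, -0.521, -0.0]]
{'camera_matrix': array([[407.12969918,   0.        , 258.58311237],
       [  0.        , 407.12969918, 187.3837535 ],
       [  0.        ,   0.        ,   1.        ]]), 'k1': -0.05641662810654076, 'xyz': array([0.26439456, 0.85553252, 0.7201063 ]), 'attitude': array([-124.17097672,   -0.87726106, -165.07419075])}
side [[1.684, -1.017, -0.169], [0.485, 0.016, 0.091], [0.19, 0.548, 0.394]]
```

View pics/top0.png

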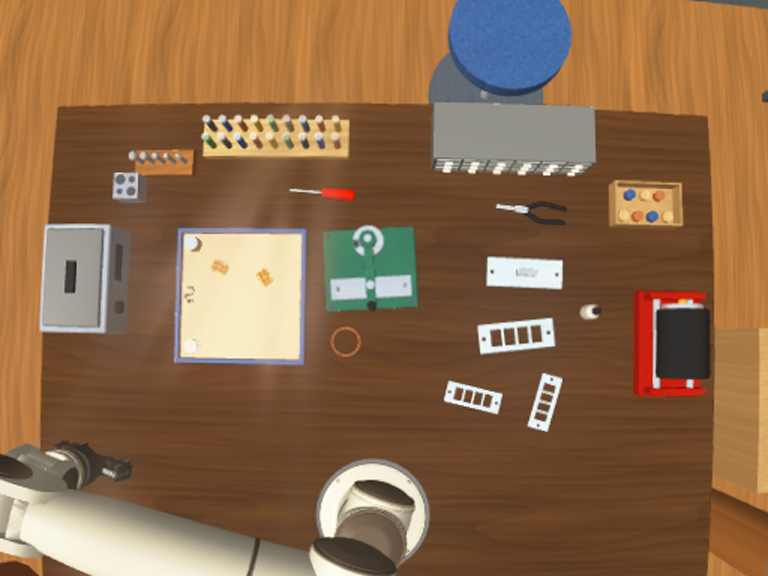

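View pics/side0.png

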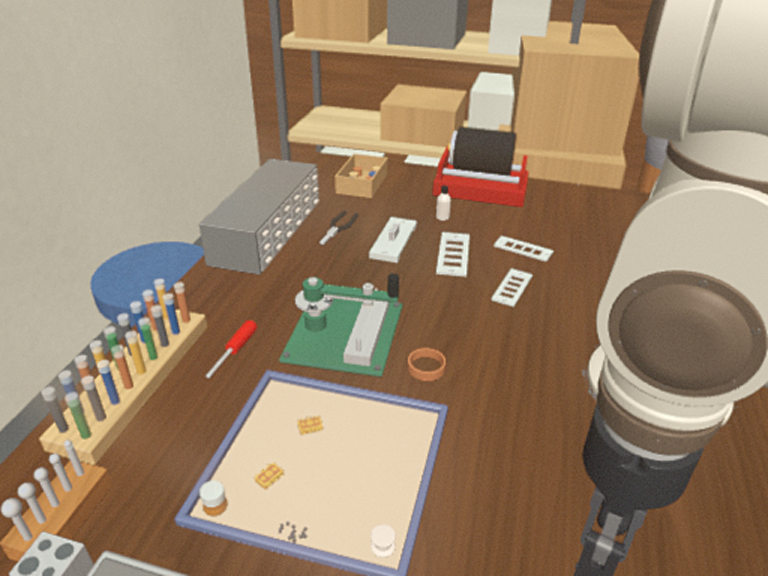

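The top view (shown at 1.5x) has the press at (370,268) with its arm over the bed. Two clasps lie in the tray at (220,267) and (265,278), and the ribbed presser is at (525,272). The nest could be any of (516,335), (472,397) or (545,402), and the largest is (516,335). The clasps look gold, the bangle is at (346,341), and the arm starts near the press notch. Next I'll crop closer and measure.

```bash
python3 - <<'E'
from h import *
p,d=load('top'); ps,ds=load('side')
f=lambda im,b,w,h:cv2.resize(im[b[1]:b[3],b[0]:b[2]],(w,h),interpolation=cv2.INTER_CUBIC)
a=f(p,(132,165,192,195),400,200); b=f(ps,(160,270,220,330),400,400)
c=f(p,(290,160,385,295),400,568)
img=np.vstack([np.hstack([np.vstack([a,b]),c[:600]if 0 else np.vstack([c,np.zeros((32,400,3),np.uint8)])])]); save('crop1',img)
# plates
P=cloud('top',d)
hsv=cv2.cvtColor(p,cv2.COLOR_RGB2HSV)
m=((hsv[:,:,2]>150)&(hsv[:,:,1]<60)).astype(np.uint8)
n,l,s,ce=cv2.connectedComponentsWithStats(m)
for i in range(1,n):
    if s[i,4]>100 and 60<ce[i][1]<300:
        q=P[l==i]; q=q[~np.isnan(q[:,0])]; z=np.median(q[:,2])
        v,u=np.where(l==i); cs=cv2.findContours((l==i).astype(np.uint8),cv2.RETR_EXTERNAL,cv2.CHAIN_APPROX_NONE)[0][0][:,0]
        w=atz('top',cs,z)[:,:2]
        r=cv2.minAreaRect((w*1000).astype(np.float32)); print(np.round(ce[i]),s[i,4],'z',round(z,4),np.round(r[0],1),np.round(r[1],1),round(r[2],1))
E
```

```text
[ 83. 124.] 196 z 0.0603 [739.9 580.6] [59.8 56.3] 89.8
[ 49. 185.] 2781 z 0.1412 [517.8 655.2] [154.8 236.4] 90.0
[247. 157.] 150 z 0.0719 [623.6  15.2] [67.8 49.5] 57.1
[166. 204.] 4512 z 0.0055 [494.2 316.4] [310.2 301.8] 0.5
[349. 181.] 978 z 0.0149 [ 556.9 -335.3] [173.7  66.9] 88.3
[247. 191.] 734 z 0.0303 [515.4  13.5] [ 49.  182.4] 4.2
[437. 231.] 117 z 0.0649 [ 398.  -626.7] [194.5  14.5] 0.1
[344. 223.] 690 z 0.0053 [ 413.5 -319.1] [ 66.8 174.5] 6.5
[363. 268.] 383 z 0.0045 [ 262.5 -387.5] [ 49.3 127.3] 74.5
[315. 264.] 356 z 0.0044 [ 272.1 -222.2] [127.  47.] 77.1
```

View pics/crop1.png

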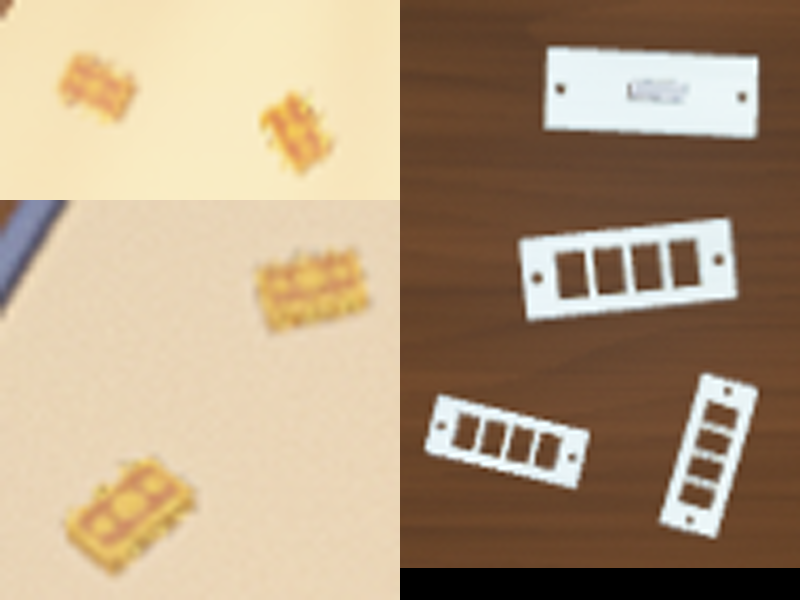

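```bash
python3 - <<'E'
from h import *
for n in('top','side'):
    p,d=load(n); P=cloud(n,d); hsv=cv2.cvtColor(p,cv2.COLOR_RGB2HSV)
    def rect(m,z,name,lo=8):
        k,l,s,ce=cv2.connectedComponentsWithStats(m.astype(np.uint8))
        for i in range(1,k):
            if s[i,4]>=lo:
                v,u=np.where(l==i); w=atz(n,np.c_[u,v],z)[:,:2]*1000
                r=cv2.minAreaRect(w.astype(np.float32)); zz=P[l==i][:,2]
                print(n,name,np.round(ce[i]),s[i,4],'c',np.round(w.mean(0),1),'rect',np.round(r[0],1),np.round(r[1],1),round(r[2],1),'z',np.round(np.nanpercentile(zz,[50,95]),4))
    x,y=P[:,:,0],P[:,:,1]
    tr=(x>.36)&(x<.63)&(y>.18)&(y<.45)
    rect(tr&(hsv[:,:,1]>110)&(hsv[:,:,0]<30),.017 if n=='top' else .012,'clasp')
    pr=(x>.4)&(x<.72)&(y>-.15)&(y<.17)
    rect(pr&(hsv[:,:,0]>60)&(hsv[:,:,0]<95)&(hsv[:,:,1]>100)&(P[:,:,2]<.02),.01,'green',100)
    rect(pr&(hsv[:,:,2]<50)&(P[:,:,2]>.08),.14 if n=='top' else .12,'handle')
    rect(pr&(P[:,:,2]>.08)&(hsv[:,:,0]>60)&(hsv[:,:,0]<95),.1,'armbar')
    rect(pr&(P[:,:,2]>.103)&(hsv[:,:,0]>60)&(hsv[:,:,0]<95),.11,'hub',5)
    rect(pr&(P[:,:,2]<.06)&(P[:,:,2]>.025)&(hsv[:,:,1]<60)&(hsv[:,:,2]>100),.03,'bed',50)
E
```

```text
top clasp [132. 164.] 13 c [604.7 414. ] rect [605.4 414.3] [12.8 30.9] 65.0 z [0.0125 0.0184]
top clasp [146. 178.] 65 c [558.  361.2] rect [557.9 361.2] [35.7 22.4] 60.6 z [0.0165 0.0222]
top clasp [176. 184.] 72 c [536.3 256.5] rect [536.2 256. ] [35.6 23.7] 35.4 z [0.0154 0.0232]
top green [264. 175.] 925 c [573.8 -43.4] rect [564.1 -40.2] [178.5  95.4] 1.1 z [0.0101 0.0159]
top green [232. 171.] 403 c [584.5  64.5] rect [593.1  60.9] [103.4  58.2] 0.9 z [0.0101 0.016 ]
top green [233. 203.] 118 c [477.5  59.2] rect [477.5  60.3] [19.3 68.9] 4.2 z [0.01   0.0171]
top armbar [245. 169.] 242 c [581.1  18.8] rect [576.3  20.1] [110.3  35.6] 1.1 z [0.1019 0.1114]
top armbar [247. 197.] 72 c [491.1  11.9] rect [489.1  10.3] [45.  19.2] 1.1 z [0.1012 0.1417]
top hub [244. 159.] 70 c [613.2  20.8] rect [612.1  22. ] [35.6 32.1] 1.1 z [0.1068 0.1119]
top hub [244. 181.] 5 c [542.7  21.3] rect [543.   21.1] [13.2  2.3] 15.1 z [0.1037 0.1045]
top hub [246. 187.] 7 c [524.5  14.8] rect [522.8  14.7] [ 9.1 11.3] 45.9 z [0.1141 0.1175]
top hub [246. 201.] 17 c [478.5  14.3] rect [478.1  15.4] [15.8 18. ] 46.1 z [0.141  0.1428]
top bed [261. 190.] 302 c [520.2 -34.7] rect [520.9 -35.5] [45.1 79.4] 4.4 z [0.0309 0.0366]
top bed [231. 192.] 276 c [512.1  65.3] rect [512.2  65.1] [42.8 78.6] 4.4 z [0.0306 0.0368]
side clasp [206. 283.] 136 c [537.1 257.2] rect [537.2 257.2] [34.4 27.9] 31.0 z [0.0147 0.0175]
side clasp [179. 317.] 179 c [559.  361.9] rect [559.2 361.5] [37.8 26.5] 65.5 z [0.0152 0.0174]
side clasp [143. 339.] 84 c [604.9 432.9] rect [604.9 432.5] [29.1 19.6] 36.2 z [0.0125 0.0188]
side armbar [228. 195.] 419 c [560.4  25.5] rect [550.   16.5] [167.3  65.2] 14.4 z [0.0983 0.1052]
side hub [208. 189.] 53 c [612.8  31.4] rect [613.   31.4] [32.5 32.7] 16.2 z [0.1049 0.107 ]
side bed [244. 220.] 634 c [514.3  31.8] rect [515.5  24.4] [ 47.4 169.5] 4.1 z [0.0291 0.032 ]
```

```bash
cat >> h.py <<'E'
def go(x,y,z,yaw,pitch=0):
    o=telemetry.get_obs(); Rc=R.from_euler('xyz',o['tcp_rot'],degrees=True)
    Rt=R.from_euler('xyz',[180,0,yaw],degrees=True)
    s=Rc.inv().apply(np.array([x,y,z])-o['ee_pos']); rv=(Rc.inv()*Rt).as_rotvec()
    print('t',round(o['time'],1),'rows: shift',np.round(s,4).tolist(),'rot',np.round(rv,3).tolist(),'F',np.round(o['wrist_force'],1),'open',round(o['opening'],4))
E
python3 - <<'E'
from h import *
for n in('top','side'):
    p,d=load(n)
    b=proj(n,[[.47,.011,.14]])[0]; print(n,b)
    u0,v0=np.round(b).astype(int); sub=p[v0-12:v0+13,u0-12:u0+13].max(2)
    v,u=np.where(sub<60); print(len(v)); 
    for z in(.14,.12): print(z,np.round(atz(n,[[u.mean()+u0-12,v.mean()+v0-12]],z),4))
    print(u.min()+u0-12,u.max()+u0-12,v.min()+v0-12,v.max()+v0-12, np.round(atz(n,[[u.mean()+u0-12,v.min()+v0-12.],[u.mean()+u0-12,v.max()+v0-12.]],.14),4).tolist())
go(.468,.011,.20,4.3)
E
```

```text
top [246.29589264 203.35442318]
21
0.14 [[0.4697 0.0073 0.14  ]]
0.12 [[0.4706 0.0079 0.12  ]]
245 249 201 206 [[0.4774, 0.0075, 0.14], [0.4618, 0.0072, 0.14]]
side [262.46856193 184.28959386]
42
0.14 [[0.4649 0.0394 0.14  ]]
0.12 [[0.4718 0.0113 0.12  ]]
259 265 185 196 [[0.4713, 0.0148, 0.14], [0.4591, 0.0619, 0.14]]
t 0.1 rows: shift [-0.4449, -0.4041, 0.0311] rot [-0.0, 0.002, 2.774] F [-0.   0.1  0. ] open 0.0856
```

```bash
python3 -m inch '[[-0.444,-0.404,0.03,0,0,2.774,0.5],[-0.444,-0.404,0.03,0,0,2.774,0.5],[-0.444,-0.404,0.03,0,0,2.774,0.5],[-0.444,-0.404,0.03,0,0,2.774,0.5],[-0.444,-0.404,0.03,0,0,2.774,0.5],[-0.444,-0.404,0.03,0,0,2.774,0.5],[-0.444,-0.404,0.03,0,0,2.774,0.5],[-0.444,-0.404,0.03,0,0,2.774,0.5],[-0.444,-0.404,0.03,0,0,2.774,0.5],[-0.444,-0.404,0.03,0,0,2.774,0.5],[-0.444,-0.404,0.03,0,0,2.774,0.5],[-0.444,-0.404,0.03,0,0,2.774,0.5]]' 40; python3 -c "
from h import *
go(.47,.009,.18,4.3)"
```

```text
time: 1.1
ee_pos: [0.4158, 0.0961, 0.2062]
tcp_rot: [180.0, -0.0, 76.9]
wrist_force: [0.2, 1.9, -0.4]
opening: 0.0428
t 1.1 rows: shift [-0.0726, 0.0725, 0.0262] rot [0.0, -0.0, 1.268] F [ 0.2  1.9 -0.4] open 0.0428
```

```bash
python3 -m inch '[[-0.072,0.072,0.026,0,0,1.268,0.4],[-0.072,0.072,0.026,0,0,1.268,0.4],[-0.072,0.072,0.026,0,0,1.268,0.4],[-0.072,0.072,0.026,0,0,1.268,0.4],[-0.072,0.072,0.026,0,0,1.268,0.4],[-0.072,0.072,0.026,0,0,1.268,0.4],[-0.072,0.072,0.026,0,0,1.268,0.4],[-0.072,0.072,0.026,0,0,1.268,0.4],[-0.072,0.072,0.026,0,0,1.268,0.4],[-0.072,0.072,0.026,0,0,1.268,0.4],[-0.072,0.072,0.026,0,0,1.268,0.4],[-0.072,0.072,0.026,0,0,1.268,0.4]]'; python3 -c "
from h import *
go(.469,.0085,.112,4.3)
p,d=grab('side');save('s1',p,6,(210,130,310,220))"
```

```text
time: 2.1
ee_pos: [0.4696, 0.0121, 0.1801]
tcp_rot: [-180.0, 0.0, 4.8]
wrist_force: [-0.4, 0.2, -0.5]
opening: 0.0512
t 2.1 rows: shift [-0.0009, 0.0035, 0.0681] rot [-0.0, 0.0, 0.008] F [-0.4  0.2 -0.5] open 0.0512
```

View pics/s1.png

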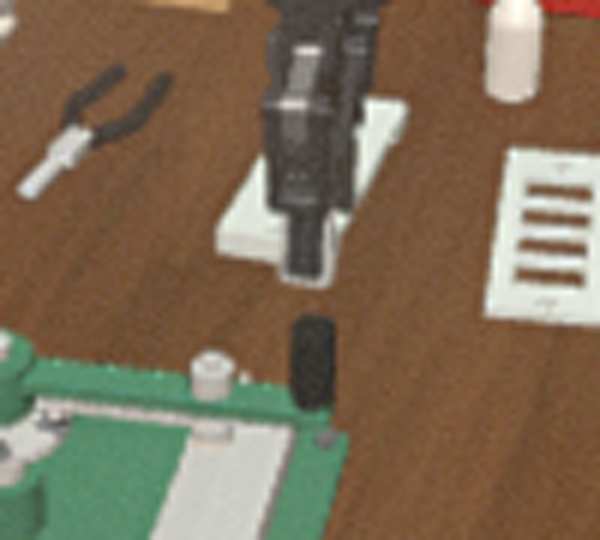

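The fingers (300,250) stand just above the black handle (312,360) and line up with it, so I'll descend and pinch.

```bash
python3 -m inch '[[-0.001,0.003,0.03,0,0,0.008,0.4],[-0.001,0.003,0.05,0,0,0.008,0.4],[-0.001,0.003,0.06,0,0,0.008,0.4],[-0.001,0.003,0.068,0,0,0.008,0.4],[-0.001,0.003,0.068,0,0,0.008,0.4],[-0.001,0.003,0.068,0,0,0.008,0.9],[-0.001,0.003,0.068,0,0,0.008,0.9],[-0.001,0.003,0.068,0,0,0.008,0.9],[-0.001,0.003,0.068,0,0,0.008,0.9],[-0.001,0.003,0.068,0,0,0.008,0.9]]' 30; python3 -c "
from h import *
c=np.array([.614,.0195])
for th in (80,65,50,35,20,8,0,-2):
    a=np.radians(99.8+4.3+th); print(th,end=' '); go(*(c+.145*np.array([np.cos(a),np.sin(a)])),.112,4.3-80.2+th)"
```

```text
time: 2.98
ee_pos: [0.4696, 0.0091, 0.1136]
tcp_rot: [180.0, -0.1, 4.2]
wrist_force: [-0.6, -0.5, 6.8]
opening: 0.0186
80 t 3.0 rows: shift [-0.0003, -0.0001, 0.0016] rot [0.0, -0.002, 0.001] F [-0.6 -0.5  6.8] open 0.0186
65 t 3.0 rows: shift [0.0047, -0.0376, 0.0016] rot [-0.0, -0.002, 0.263] F [-0.6 -0.5  6.8] open 0.0186
50 t 3.0 rows: shift [0.0193, -0.0725, 0.0016] rot [-0.0, -0.002, 0.525] F [-0.6 -0.5  6.8] open 0.0186
35 t 3.0 rows: shift [0.0424, -0.1025, 0.0017] rot [-0.001, -0.002, 0.787] F [-0.6 -0.5  6.8] open 0.0186
20 t 3.0 rows: shift [0.0724, -0.1255, 0.0017] rot [-0.001, -0.002, 1.049] F [-0.6 -0.5  6.8] open 0.0186
8 t 3.0 rows: shift [0.1001, -0.1378, 0.0018] rot [-0.001, -0.002, 1.258] F [-0.6 -0.5  6.8] open 0.0186
0 t 3.0 rows: shift [0.1198, -0.1427, 0.0018] rot [-0.001, -0.002, 1.398] F [-0.6 -0.5  6.8] open 0.0186
-2 t 3.0 rows: shift [0.1248, -0.1435, 0.0018] rot [-0.001, -0.002, 1.433] F [-0.6 -0.5  6.8] open 0.0186
```

```bash
python3 -m inch '[[0.0006,-0.0126,0,0,0,0.087,0.9],[0.0022,-0.0252,0,0,0,0.175,0.9],[0.0049,-0.0375,0,0,0,0.262,0.9],[0.0087,-0.0496,0,0,0,0.349,0.9],[0.0136,-0.0613,0,0,0,0.436,0.9],[0.0194,-0.0725,0,0,0,0.524,0.9],[0.0262,-0.0832,0,0,0,0.611,0.9],[0.0339,-0.0932,0,0,0,0.698,0.9],[0.0425,-0.1025,0,0,0,0.785,0.9],[0.0518,-0.1111,0,0,0,0.873,0.9],[0.0618,-0.1188,0,0,0,0.960,0.9],[0.0725,-0.1256,0,0,0,1.047,0.9]]'; python3 -c "
from h import *
c=np.array([.614,.0195])
for th in (20,10,0,-1.5):
    a=np.radians(99.8+4.3+th); print(th,end=' '); go(*(c+.145*np.array([np.cos(a),np.sin(a)])),.112,4.3-80.2+th)"
```

```text
time: 3.98
ee_pos: [0.3941, -0.1675, 0.1131]
tcp_rot: [-171.1, 1.4, -28.9]
wrist_force: [0.1, 0.0, -0.7]
opening: 0.0083
20 t 4.0 rows: shift [-0.027, -0.3314, 0.0539] rot [-0.148, 0.06, 0.468] F [ 0.1  0.  -0.7] open 0.0083
10 t 4.0 rows: shift [-0.0136, -0.3527, 0.0569] rot [-0.143, 0.073, 0.643] F [ 0.1  0.  -0.7] open 0.0083
0 t 4.0 rows: shift [0.0033, -0.3713, 0.0595] rot [-0.138, 0.086, 0.817] F [ 0.1  0.  -0.7] open 0.0083
-1.5 t 4.0 rows: shift [0.0061, -0.3738, 0.0598] rot [-0.137, 0.088, 0.843] F [ 0.1  0.  -0.7] open 0.0083
```

```bash
python3 -c "
from h import *
o=telemetry.get_obs(); print(o['q'],o['qd'],o['ee_pos'],o['tcp_rot'],o['joint_efforts'])
p,d=grab('side');save('s2',p,1.5)
print(telemetry.get_obs()['ee_pos'])
p,d=grab('top')"
```

```text
[-28.96327708 -11.3786129  -19.00335981  83.74581709   8.94646909
 179.93405403] [-33.60651355  -8.95438878  -8.28754749   3.40008075   7.82048347
   0.08925185] [ 0.39412609 -0.16748116  0.1130761 ] [-171.05197816    1.36030775  -28.89811504] [ 5.09919584e+00 -3.30563557e+01  4.72962356e+01  2.22963681e-01
  3.11276531e-01 -2.00975313e-05]
[ 0.39242728 -0.16890843  0.11302737]
```

View pics/s2.png

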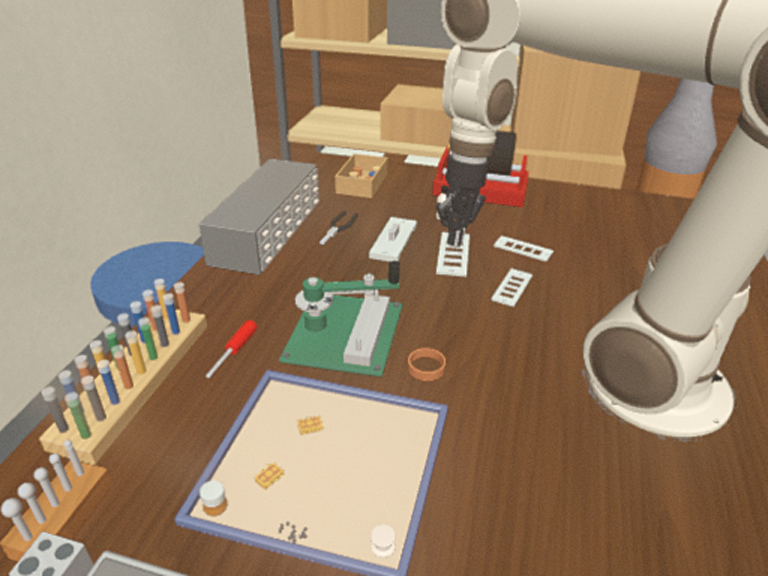

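q6 reached its +180° limit: the actual relation is q6 = q1 + 180 − yaw. The fingers slid off the handle toward −y. In the picture nothing else was disturbed, and the handle at (394,272) sits a bit past the press notch. I'll raise the tool, unwind it the long way round and regrip with the yaw turned by 180°.

```bash
python3 - <<'E'
from h import *
p,d=load('top')
v,u=np.where(p[190:220,225:275].max(2)<60); print(len(v),np.round(atz('top',[[u.mean()+225,v.mean()+190]],.14),4),np.round(atz('top',np.c_[u+225,v+190],.14)[:,:2],3).tolist())
ps,_=load('side')
b=np.round(proj('side',[[.47,.0,.12]])[0]).astype(int);v,u=np.where(ps[b[1]-15:b[1]+20,b[0]-15:b[0]+15].max(2)<60);print(len(v),atz('side',[[u.mean()+b[0]-15,v.mean()+b[1]-15]],.12))
go(.42,-.1,.22,60)
E
```

```text
19 [[ 0.4801 -0.0331  0.14  ]] [[0.487, -0.031], [0.488, -0.035], [0.484, -0.028], [0.484, -0.032], [0.484, -0.035], [0.484, -0.038], [0.481, -0.028], [0.481, -0.032], [0.481, -0.035], [0.481, -0.038], [0.478, -0.028], [0.478, -0.032], [0.478, -0.035], [0.478, -0.038], [0.475, -0.029], [0.475, -0.032], [0.475, -0.035], [0.475, -0.038], [0.472, -0.032]]
23 [[ 0.4795409  -0.02123521  0.12      ]]
t 4.1 rows: shift [-0.0124, -0.0882, -0.0941] rot [-0.142, -0.102, -1.552] F [ 0.4 -0.9  0.1] open 0.0085
```

```bash
python3 -m inch '[[0,0,-0.05,0,0,0,0.4],[-0.012,-0.088,-0.094,-0.142,-0.102,-1.552,0.4],[-0.012,-0.088,-0.094,-0.142,-0.102,-1.552,0.4],[-0.012,-0.088,-0.094,-0.142,-0.102,-1.552,0.4],[-0.012,-0.088,-0.094,-0.142,-0.102,-1.552,0.4],[-0.012,-0.088,-0.094,-0.142,-0.102,-1.552,0.4],[-0.012,-0.088,-0.094,-0.142,-0.102,-1.552,0.4],[-0.012,-0.088,-0.094,-0.142,-0.102,-1.552,0.4],[-0.012,-0.088,-0.094,-0.142,-0.102,-1.552,0.4],[-0.012,-0.088,-0.094,-0.142,-0.102,-1.552,0.4],[-0.012,-0.088,-0.094,-0.142,-0.102,-1.552,0.4],[-0.012,-0.088,-0.094,-0.142,-0.102,-1.552,0.4]]'; python3 -c "
from h import *
go(.48,-.032,.2,201)"
```

```text
time: 5.08
ee_pos: [0.4214, -0.0983, 0.2197]
tcp_rot: [-179.0, -0.6, 50.0]
wrist_force: [-0.5, 0.0, 1.3]
opening: 0.0516
t 5.1 rows: shift [0.0882, 0.0027, 0.0206] rot [0.007, -0.026, -2.635] F [-0.5  0.   1.3] open 0.0516
```

```bash
python3 -m inch '[[0.088,0.003,0.02,0,0,-2.6,0.4],[0.088,0.003,0.02,0,0,-2.6,0.4],[0.088,0.003,0.02,0,0,-2.6,0.4],[0.088,0.003,0.02,0,0,-2.6,0.4],[0.088,0.003,0.02,0,0,-2.6,0.4],[0.088,0.003,0.02,0,0,-2.6,0.4],[0.088,0.003,0.02,0,0,-2.6,0.4],[0.088,0.003,0.02,0,0,-2.6,0.4],[0.088,0.003,0.02,0,0,-2.6,0.4],[0.088,0.003,0.02,0,0,-2.6,0.4],[0.088,0.003,0.02,0,0,-2.6,0.4],[0.088,0.003,0.02,0,0,-2.6,0.4]]'; python3 -c "
from h import *
go(.48,-.032,.17,201)"
```

```text
time: 6.08
ee_pos: [0.4805, -0.0327, 0.2006]
tcp_rot: [179.5, -1.0, 136.0]
wrist_force: [0.3, -0.1, 0.7]
opening: 0.0509
t 6.1 rows: shift [0.0003, -0.0001, 0.0306] rot [0.019, -0.011, -1.135] F [ 0.3 -0.1  0.7] open 0.0509
```

```bash
python3 -m inch '[[0,0,0.03,0.019,-0.011,-1.135,0.4],[0,0,0.03,0.019,-0.011,-1.135,0.4],[0,0,0.03,0.019,-0.011,-1.135,0.4],[0,0,0.03,0.019,-0.011,-1.135,0.4],[0,0,0.03,0.019,-0.011,-1.135,0.4],[0,0,0.03,0.019,-0.011,-1.135,0.4],[0,0,0.03,0.019,-0.011,-1.135,0.4],[0,0,0.03,0.019,-0.011,-1.135,0.4],[0,0,0.03,0.019,-0.011,-1.135,0.4],[0,0,0.03,0.019,-0.011,-1.135,0.4],[0,0,0.03,0.019,-0.011,-1.135,0.4]]'; python3 -c "
from h import *
o=telemetry.get_obs();print(o['ee_pos'],o['tcp_rot'],o['q'])
go(.48,-.032,.112,201)"
```

```text
time: 7.0
ee_pos: [0.4802, -0.0322, 0.1706]
tcp_rot: [-180.0, -0.0, -159.5]
wrist_force: [-0.7, 0.5, 0.2]
opening: 0.0511
[ 0.48018065 -0.03224543  0.17055484] [-1.79991867e+02 -1.49389588e-02 -1.59530846e+02] [-3.83376819e+00 -5.22684208e+00 -6.83770463e+00  8.83994053e+01
 -1.35606740e-02 -2.43029221e+01]
t 7.0 rows: shift [0.0001, 0.0003, 0.0586] rot [-0.0, -0.0, -0.009] F [-0.7  0.5  0.2] open 0.0511
```

```bash
python3 -m inch '[[0,0,0.03,0,0,0,0.4],[0,0,0.05,0,0,0,0.4],[0,0,0.058,0,0,0,0.4],[0,0,0.058,0,0,0,0.4],[0,0,0.058,0,0,0,0.9],[0,0,0.058,0,0,0,0.9],[0,0,0.058,0,0,0,0.9],[0,0,0.058,0,0,0,0.9],[0,0,0.058,0,0,0,0.9]]' 40 && python3 -m inch '[[-0.0006,0.0126,0,0,0,0.087,0.9],[-0.0022,0.0252,0,0,0,0.175,0.9],[-0.0049,0.0375,0,0,0,0.262,0.9],[-0.0087,0.0496,0,0,0,0.349,0.9],[-0.0136,0.0613,0,0,0,0.436,0.9],[-0.0194,0.0725,0,0,0,0.524,0.9],[-0.0262,0.0832,0,0,0,0.611,0.9],[-0.0339,0.0932,0,0,0,0.698,0.9],[-0.0425,0.1025,0,0,0,0.785,0.9]]'; python3 -c "
from h import *
o=telemetry.get_obs();print(o['ee_pos'],o['tcp_rot'],o['q'])
c=np.array([.614,.0195])
for th in (20,10,0,-1.5):
    a=np.radians(99.8+4.3+th); print(th,end=' '); go(*(c+.145*np.array([np.cos(a),np.sin(a)])),.112,104.1+th)"
```

```text
time: 7.75
ee_pos: [0.4808, -0.0332, 0.114]
tcp_rot: [-179.9, 0.1, -159.5]
wrist_force: [1.0, -3.1, 6.5]
opening: 0.0187
time: 8.5
ee_pos: [0.4835, 0.0792, 0.114]
tcp_rot: [180.0, -0.0, 155.4]
wrist_force: [-3.3, 0.4, 8.6]
opening: 0.0185
[0.48352524 0.07919514 0.11396145] [ 1.79953138e+02 -1.09745787e-02  1.55353385e+02] [ 9.27553223e+00 -3.95534257e+00 -1.18872781e+01  8.20510192e+01
  4.50102685e-02  3.39221581e+01]
20 t 8.5 rows: shift [-0.0195, 0.0754, 0.002] rot [0.001, -0.0, 0.545] F [-3.3  0.4  8.6] open 0.0185
10 t 8.5 rows: shift [-0.0345, 0.0958, 0.002] rot [0.001, -0.0, 0.72] F [-3.3  0.4  8.6] open 0.0185
0 t 8.5 rows: shift [-0.0527, 0.1132, 0.002] rot [0.001, -0.001, 0.895] F [-3.3  0.4  8.6] open 0.0185
-1.5 t 8.5 rows: shift [-0.0557, 0.1156, 0.002] rot [0.001, -0.001, 0.921] F [-3.3  0.4  8.6] open 0.0185
```

```bash
python3 -m inch '[[-0.0006,0.0126,0,0,0,0.087,0.9],[-0.0022,0.0252,0,0,0,0.175,0.9],[-0.0049,0.0375,0,0,0,0.262,0.9],[-0.0087,0.0496,0,0,0,0.349,0.9],[-0.0136,0.0613,0,0,0,0.436,0.9],[-0.0194,0.0725,0,0,0,0.524,0.9],[-0.0262,0.0832,0,0,0,0.611,0.9],[-0.0339,0.0932,0,0,0,0.698,0.9],[-0.0425,0.1025,0,0,0,0.785,0.9],[-0.0513,0.1113,0,0,0,0.873,0.9],[-0.0527,0.1132,0,0,0,0.895,0.9],[-0.0527,0.1132,0,0,0,0.895,0.9]]'; python3 -m inch '[[0,0,0,0,0,0,0.9],[0,0,0,0,0,0,0.3],[0,0,0,0,0,0,0.3],[0,0,0,0,0,0,0.3],[0,0,-0.03,0,0,0,0.3],[0,0,-0.06,0,0,0,0.3],[0,0,-0.1,0,0,0,0.3],[0,0,-0.1,0,0,0,0.3]]'; python3 -c "
from h import *
go(.42,-.1,.22,96.5)"
```

```text
time: 9.5
ee_pos: [0.5798, 0.1606, 0.114]
tcp_rot: [179.9, -0.1, 104.2]
wrist_force: [-0.5, 2.9, 8.3]
opening: 0.0185
time: 10.17
ee_pos: [0.5801, 0.1599, 0.2201]
tcp_rot: [179.5, -0.0, 104.3]
wrist_force: [2.1, 0.3, 1.7]
opening: 0.0598
t 10.2 rows: shift [-0.2122, -0.2193, -0.0019] rot [0.009, -0.001, 0.136] F [2.1 0.3 1.7] open 0.0598
```

```bash
python3 -m inch '[[-0.212,-0.219,0,0,0,0.136,0],[-0.212,-0.219,0,0,0,0.136,0],[-0.212,-0.219,0,0,0,0.136,0],[-0.212,-0.219,0,0,0,0.136,0],[-0.212,-0.219,0,0,0,0.136,0],[-0.212,-0.219,0,0,0,0.136,0],[-0.212,-0.219,0,0,0,0.136,0],[-0.212,-0.219,0,0,0,0.136,0],[-0.212,-0.219,0,0,0,0.136,0],[-0.212,-0.219,0,0,0,0.136,0],[-0.212,-0.219,0,0,0,0.136,0]]'; python3 - <<'E'
from h import *
p,d=grab('top'); ps,ds=grab('side')
a=cv2.resize(p[140:215,205:285],(560,525),interpolation=cv2.INTER_CUBIC); 
save('press1',a)
P=cloud('top',d); hsv=cv2.cvtColor(p,cv2.COLOR_RGB2HSV)
# bed top subpixel: bright lowsat near bed
x,y=P[:,:,0],P[:,:,1]
for thr in(130,160):
    m=(x>.48)&(x<.56)&(y>-.1)&(y<.13)&(hsv[:,:,1]<70)&(hsv[:,:,2]>thr)
    k,l,s,c=cv2.connectedComponentsWithStats(m.astype(np.uint8)); i=1+np.argmax(s[1:,4])
    v,u=np.where(l==i); w=atz('top',np.c_[u,v],.03)[:,:2]*1000
    r=cv2.minAreaRect(w.astype(np.float32)); print(len(v),w.mean(0),r)
    cc=w-w.mean(0); U,S,V=np.linalg.svd(cc,full_matrices=False); print('pca yaw',np.degrees(np.arctan2(V[0,1],V[0,0]))%180-90)
    cs=cv2.findContours((l==i).astype(np.uint8),cv2.RETR_EXTERNAL,cv2.CHAIN_APPROX_NONE)[0][0][:,0]
# pin candidates: points higher than bed
q=(x>.48)&(x<.56)&(y>-.1)&(y<.13)&(P[:,:,2]>.04)
v,u=np.where(q); print(np.c_[u,v,np.round(P[q]*1000)].astype(int).tolist())
m=(hsv[:,:,0]>60)&(hsv[:,:,0]<95)&(hsv[:,:,1]>100)&(P[:,:,2]<.02)&(x>.4)&(x<.75)&(y>-.15)&(y<.17)
v,u=np.where(m); print('green',cv2.minAreaRect((atz('top',np.c_[u,v],.01)[:,:2]*1000).astype(np.float32)))
go(.4135,-.319,.12,96.5)
E
```

```text
time: 11.08
ee_pos: [0.4191, -0.0997, 0.2124]
tcp_rot: [-180.0, 0.0, 96.5]
wrist_force: [0.2, -0.1, 0.8]
opening: 0.0853
771 [515.83644699  16.93345939] ((515.6461181640625, 9.765190124511719), (50.39491271972656, 190.06312561035156), 3.7604899406433105)
pca yaw 5.544107563079422
743 [516.44050362  15.98351091] ((516.0538940429688, 12.961524963378906), (48.24795150756836, 182.6920166015625), 4.161125659942627)
pca yaw 5.30775457152771
[[275, 187, 481, -63, 646], [269, 188, 526, -60, 57], [268, 189, 523, -57, 49], [269, 189, 523, -60, 58], [270, 189, 524, -64, 42], [268, 190, 520, -57, 45], [269, 190, 520, -61, 50], [223, 192, 510, 91, 56], [224, 192, 510, 88, 56], [225, 192, 511, 86, 47], [231, 197, 495, 66, 42], [232, 197, 495, 62, 40]]
green ((561.4761962890625, 7.211479187011719), (179.57235717773438, 186.63473510742188), 4.0145583152771)
t 11.2 rows: shift [-0.2176, -0.0309, 0.0922] rot [-0.001, -0.0, 0.002] F [-0.3  0.1  0.6] open 0.0854
```

View pics/press1.png

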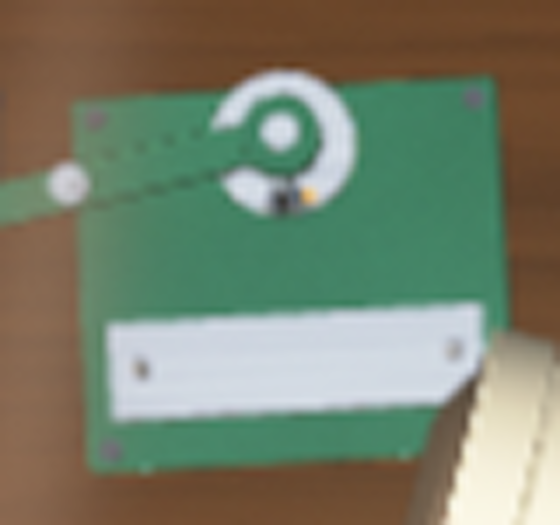

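```bash
python3 -m inch '[[-0.217,-0.031,0.05,0,0,0,0],[-0.217,-0.031,0.07,0,0,0,0],[-0.217,-0.031,0.07,0,0,0,0],[-0.217,-0.031,0.07,0,0,0,0],[-0.217,-0.031,0.09,0,0,0,0],[-0.217,-0.031,0.09,0,0,0,0],[-0.217,-0.031,0.09,0,0,0,0],[-0.217,-0.031,0.09,0,0,0,0]]'; python3 - <<'E'
from h import *
w=atz('top',[[322.2,225.4],[365.2,221.1]],.006); print('nest holes',w.round(4).tolist(),w.mean(0),np.linalg.norm(w[0]-w[1]))
p,d=grab('top'); ps,ds=grab('side')
a=cv2.resize(p[175:205,215:279],(768,360),interpolation=cv2.INTER_CUBIC)
b=np.round(proj('side',[[.517,.0135,.045]])[0]).astype(int); print(b)
bb=cv2.resize(ps[b[1]-45:b[1]+45,b[0]-64:b[0]+64],(768,540),interpolation=cv2.INTER_CUBIC)
save('pins',np.vstack([a[120:],bb[:340]])) if 0 else (save('pins',cv2.resize(np.vstack([a[60:300],bb[60:420]]),(768,600))))
for n,q in(('top',p),('side',ps)):
    pr=proj(n,[[.5105,.089,.056],[.524,-.0605,.056]]); print(n,pr.round(1).tolist())
go(.4135,-.319,.02,96.2)
E
```

```text
time: 11.85
ee_pos: [0.4124, -0.319, 0.1207]
tcp_rot: [-179.8, -0.1, 96.5]
wrist_force: [-0.3, 1.0, 0.6]
opening: 0.0854
nest holes [[0.4055, -0.2447, 0.006], [0.4222, -0.393, 0.006]] [ 0.41383537 -0.31885042  0.006     ] 0.14925988287463798
[245 211]
top [[223.7, 191.9], [269.0, 188.6]]
side [[238.8, 225.5], [249.8, 192.5]]
t 11.9 rows: shift [-0.0007, 0.0002, 0.1029] rot [-0.0, -0.0, 0.007] F [0.4 0.7 0.1] open 0.0856
```

View pics/pins.png

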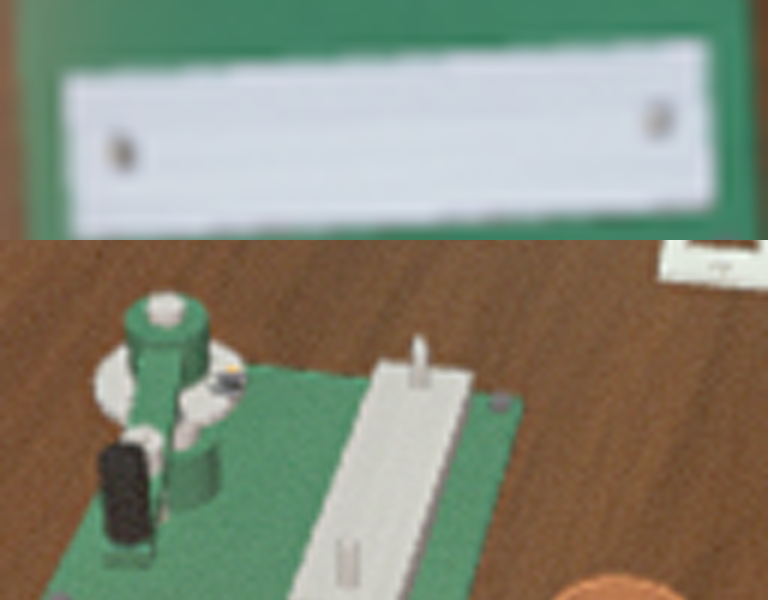

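```bash
python3 - <<'E'
from h import *
c=np.array([[65,72],[710,40],[716,205],[73,237]],float); px=np.c_[(c[:,0]+.5)/12-.5+215,(c[:,1]+.5)/12-.5+180]
w=atz('top',px,.03)[:,:2]*1000; print(w.round(1).tolist(),w.mean(0)); f=lambda a,b:np.degrees(np.arctan2((a-b)[1],(a-b)[0]))
print(f(w[0],w[1])-90,f(w[3],w[2])-90,np.linalg.norm(w[0]-w[1]),np.linalg.norm(w[0]-w[3]))
P=np.array([[.4,.2]])
for n,uv in(('top',[[224.3,192.6],[269.4,189.6]]),('side',[[238.6,225.6],[250.4,192.2]])):
    q=atz(n,uv,.054)[:,:2]*1000; print(n,q.round(1).tolist(),q.mean(0),f(q[0],q[1])-90,np.linalg.norm(q[0]-q[1]))
p,d=load('top'); hsv=cv2.cvtColor(p,cv2.COLOR_RGB2HSV); P=cloud('top',d);x,y=P[:,:,0],P[:,:,1]
m=(hsv[:,:,0]>60)&(hsv[:,:,0]<95)&(hsv[:,:,1]>100)&(P[:,:,2]<.02)&(x>.4)&(x<.75)&(y>-.15)&(y<.17)
v,u=np.where(m); g=atz('top',np.c_[u,v],.01)[:,:2]*1000; r=cv2.minAreaRect(g.astype(np.float32));print('green',r)
a=np.radians(r[2]); print('bed from casting',np.array(r[0])-45.5*np.array([np.cos(a),np.sin(a)]))
E
```

```text
[[533.7, 104.4], [545.7, -76.5], [499.4, -78.9], [487.3, 101.1]] [516.53656874  12.52796489]
3.809968614254913 3.8380905129460245 181.27129202781038 46.47215333010371
top [[508.4, 87.3], [520.9, -61.9]] [514.67537911  12.68628265] 4.78739114916074 149.7178628623615
side [[511.6, 87.1], [523.5, -65.1]] [517.52132925  11.03677762] 4.472435904245415 152.65403767310832
green ((561.2227783203125, 7.089202880859375), (180.12716674804688, 187.139892578125), 4.004354953765869)
bed from casting [515.83385541   3.91183338]
```

```bash
python3 -m inch '[[0,0,0.03,0,0,0,0],[0,0,0.06,0,0,0,0],[0,0,0.085,0,0,0,0],[0,0,0.095,0,0,0.004,0],[0,0,0.1,0,0,0.004,0],[0,0,0.1,0,0,0.004,0],[0,0,0.1,0,0,0.004,0]]'; python3 -m inch '[[0,0,0.005,0,0,0,0],[0,0,0.008,0,0,0,0],[0,0,0.011,0,0,0,0],[0,0,0.014,0,0,0,0],[0,0,0.014,0,0,0,0]]'
```

```text
time: 12.53
ee_pos: [0.4135, -0.3194, 0.0242]
tcp_rot: [179.9, 0.1, 96.3]
wrist_force: [0.4, -0.3, 0.2]
opening: 0.0854
time: 12.95
ee_pos: [0.4122, -0.3191, 0.0079]
tcp_rot: [-179.9, -0.0, 96.3]
wrist_force: [-0.6, -0.7, 0.2]
opening: 0.0852
```

```bash
python3 -m inch '[[0,0.0015,0,0,0,0,0.17],[0,0.0015,0.002,0,0,0,0.17],[0,0.0015,0.004,0,0,0,0.17],[0,0.0015,0.005,0,0,0,0.17],[0,0.0015,0.006,0,0,0,0.17],[0,0.0015,0.007,0,0,0,0.17],[0,0.0015,0.007,0,0,0,0.17]]';python3 -m inch '[[0,0,0.001,0,0,0,0.17],[0,0,0.002,0,0,0,0.17],[0,0,0.003,0,0,0,0.17],[0,0,0.003,0,0,0,0.17]]'; python3 -c "
from h import *
p,d=grab('side');b=np.round(proj('side',[[.4135,-.319,.01]])[0]).astype(int); save('nest1',p,8,(b[0]-45,b[1]-45,b[0]+45,b[1]+25))"
```

```text
time: 13.53
ee_pos: [0.4139, -0.319, 0.0012]
tcp_rot: [-180.0, -0.0, 96.3]
wrist_force: [0.2, -0.1, 0.2]
opening: 0.0711
time: 13.87
ee_pos: [0.4139, -0.319, -0.0018]
tcp_rot: [-180.0, -0.0, 96.3]
wrist_force: [0.2, 0.5, 0.6]
opening: 0.0708
```

View pics/nest1.png

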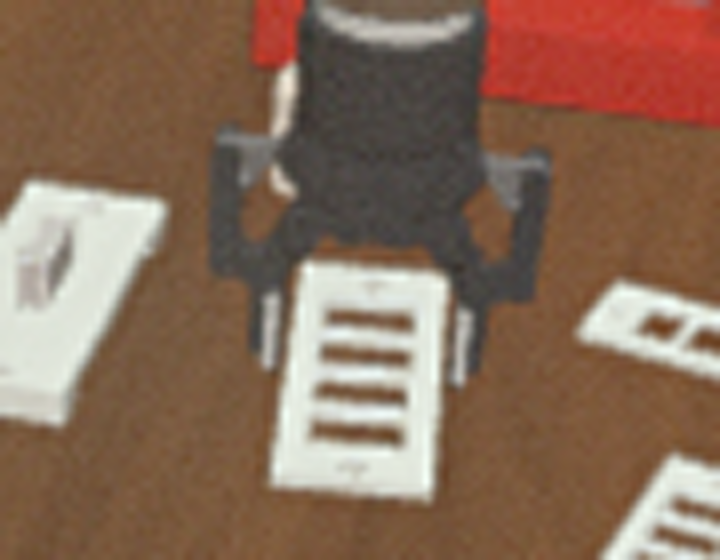

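The open fingers at (265,330) and (465,345) straddle the nest plate, but the tips are still above table level because the pads stand back. I'll lower further in small steps.

```bash
python3 -m inch '[[0,0,0.001,0,0,0,0.17],[0,0,0.002,0,0,0,0.17],[0,0,0.003,0,0,0,0.17],[0,0,0.004,0,0,0,0.17],[0,0,0.004,0,0,0,0.17]]'; python3 -m inch '[[0,0,0,0,0,0,0.22],[0,0,0,0,0,0,0.3],[0,0,0,0,0,0,0.4],[0,0,0,0,0,0,0.4],[0,0,0,0,0,0,0.4]]' 60; python3 -m inch '[[0,0,-0.003,0,0,0,0.4],[0,0,-0.006,0,0,0,0.4],[0,0,-0.01,0,0,0,0.4],[0,0,-0.01,0,0,0,0.4]]'
```

```text
time: 14.33
ee_pos: [0.4139, -0.319, -0.0058]
tcp_rot: [-180.0, -0.0, 96.3]
wrist_force: [0.3, 0.1, 0.2]
opening: 0.0709
time: 14.75
ee_pos: [0.414, -0.3192, -0.0048]
tcp_rot: [-180.0, 0.0, 96.3]
wrist_force: [-1.8, 2.0, 6.1]
opening: 0.0618
time: 15.08
ee_pos: [0.4143, -0.3193, 0.0053]
tcp_rot: [180.0, 0.0, 96.3]
wrist_force: [0.5, -0.7, -1.4]
opening: 0.0616
```

```bash
python3 -m inch '[[0,0,-0.03,0,0,0,0.4],[0,0,-0.06,0,0,0,0.4],[0,0,-0.09,0,0,0,0.4],[0,0,-0.11,0,0,0,0.4],[0,0,-0.11,0,0,0,0.4]]'; python3 -c "
from h import *
go(.516,.0128,.11,94.3)"
```

```text
time: 15.5
ee_pos: [0.4157, -0.3203, 0.1193]
tcp_rot: [179.8, 0.3, 96.3]
wrist_force: [0.5, -0.9, -2.0]
opening: 0.0615
t 15.5 rows: shift [0.3201, 0.1362, 0.0084] rot [0.004, 0.005, 0.035] F [ 0.5 -0.9 -2. ] open 0.0615
```

```bash
python3 -m inch '[[0.026,0.012,0,0,0,0,0.4],[0.058,0.025,0,0,0,0,0.4],[0.09,0.038,0,0,0,0.035,0.4],[0.122,0.052,0,0,0,0.035,0.4],[0.154,0.066,0,0,0,0.035,0.4],[0.186,0.079,0,0,0,0.035,0.4],[0.218,0.093,0,0,0,0.035,0.4],[0.25,0.106,0,0,0,0.035,0.4],[0.276,0.117,0,0,0,0.035,0.4],[0.3,0.127,0,0,0,0.035,0.4],[0.315,0.134,0.004,0,0,0.035,0.4],[0.32,0.136,0.008,0,0,0.035,0.4]]'; python3 -m inch '[[0,0,0,0,0,0,0.4],[0,0,0,0,0,0,0.4],[0,0,0.02,0,0,0,0.4],[0,0,0.035,0,0,0,0.4],[0,0,0.045,0,0,0,0.4],[0,0,0.045,0,0,0,0.4]]'; python3 - <<'E'
from h import *
go(.516,.0128,.06,94.3)
ps,_=grab('side');p,_=grab('top')
save('n2',np.vstack([cv2.resize(p[175:205,215:279],(768,360),interpolation=cv2.INTER_CUBIC)[:230],cv2.resize(ps[175:240,190:318],(768,390),interpolation=cv2.INTER_CUBIC)[:370]]))
E
```

```text
time: 16.5
ee_pos: [0.5144, 0.0162, 0.1053]
tcp_rot: [-179.9, -0.0, 94.4]
wrist_force: [0.2, 0.7, -2.6]
opening: 0.0615
time: 17.0
ee_pos: [0.5126, 0.0129, 0.0592]
tcp_rot: [-179.8, 0.0, 94.2]
wrist_force: [-0.2, -0.6, -2.0]
opening: 0.0614
t 17.0 rows: shift [-0.0003, 0.0033, -0.0008] rot [-0.004, 0.0, -0.002] F [-0.2 -0.6 -2. ] open 0.0614
```

View pics/n2.png

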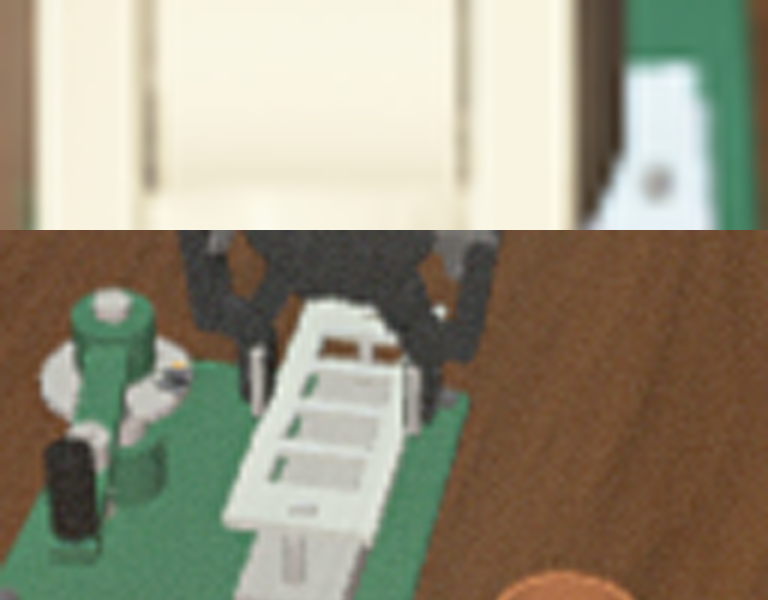

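```bash
python3 - <<'E'
from h import *
o=telemetry.get_obs(); print(o['ee_pos'],o['tcp_rot'])
zt=o['ee_pos'][2]+.0048+.006
y=np.radians(o['tcp_rot'][2]-90); c=o['ee_pos'][:2]; d=75e-3*np.array([-np.sin(y),np.cos(y)])
print('pred holes',c+d,c-d)
print('side hole1',atz('side',[[240.1,221.3]],zt),'top hole0',atz('top',[[269.1,190]],zt))
for n in('top','side'): print(n,'hole0/1 proj',proj(n,np.c_[[c-d,c+d],[zt,zt]]).round(1).tolist())
E
```

```text
[0.5139152  0.01327799 0.06159684] [-1.79949181e+02  1.57291353e-02  9.42406814e+01]
pred holes [0.50836923 0.08807266] [ 0.51946118 -0.06151668]
side hole1 [[0.50613929 0.09109624 0.07239684]] top hole0 [[ 0.51816759 -0.06062144  0.07239684]]
top hole0/1 proj [[269.4, 189.6], [223.6, 192.2]]
side hole0/1 proj [[251.4, 187.8], [239.6, 220.4]]
```

```bash
python3 -m inch '[[-0.001,0.003,0,0,0,0,0.4],[-0.001,0.003,0,0,0,0,0.4],[-0.001,0.003,0.004,0,0,0,0.4],[-0.001,0.003,0.004,0,0,0,0.4],[-0.001,0.003,0.004,0,0,0,0.4],[-0.001,0.003,0.004,0,0,0,0.4]]'; python3 - <<'E'
from h import *
go(.5165,.012,.053,94.3)
ps,_=grab('side');p,_=grab('top')
save('n3',np.vstack([cv2.resize(p[180:200,255:285],(600,400),interpolation=cv2.INTER_CUBIC)[:250],cv2.resize(ps[205:245,215:275],(600,400),interpolation=cv2.INTER_CUBIC)[:350]]))
E
```

```text
time: 17.6
ee_pos: [0.5171, 0.0132, 0.0574]
tcp_rot: [-180.0, 0.0, 94.3]
wrist_force: [0.5, 0.3, -1.8]
opening: 0.062
t 17.6 rows: shift [-0.0012, -0.0007, 0.0044] rot [-0.001, 0.0, 0.0] F [ 0.5  0.3 -1.8] open 0.062
```

View pics/n3.png

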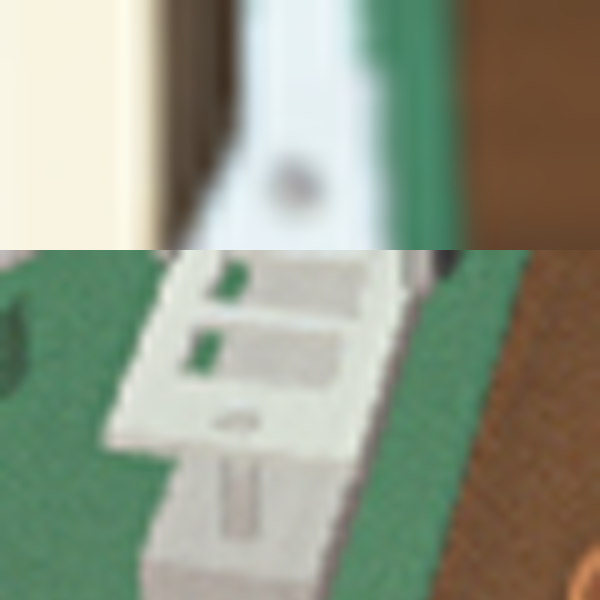

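Through the side camera the hole (237,420) stands over the pin axis (239,500), so x is aligned. I'll lower carefully and watch the force.

```bash
python3 -m inch '[[-0.001,-0.0005,0.002,0,0,0,0.4],[-0.001,-0.0005,0.004,0,0,0,0.4],[-0.001,-0.0005,0.006,0,0,0,0.4],[-0.001,-0.0005,0.007,0,0,0,0.4],[-0.001,-0.0005,0.007,0,0,0,0.4]]'; python3 -m inch '[[0,0,0.001,0,0,0,0.4],[0,0,0.002,0,0,0,0.4],[0,0,0.002,0,0,0,0.4]]';python3 -m inch '[[0,0,0.001,0,0,0,0.4],[0,0,0.002,0,0,0,0.4],[0,0,0.002,0,0,0,0.4]]'
```

```text
time: 18.12
ee_pos: [0.5165, 0.0121, 0.0499]
tcp_rot: [-179.9, 0.0, 94.3]
wrist_force: [0.0, -0.1, -1.9]
opening: 0.0612
time: 18.37
ee_pos: [0.5167, 0.0122, 0.0482]
tcp_rot: [-180.0, 0.0, 94.3]
wrist_force: [0.0, -0.1, -2.1]
opening: 0.0613
time: 18.62
ee_pos: [0.5167, 0.0122, 0.0462]
tcp_rot: [-180.0, -0.0, 94.3]
wrist_force: [0.6, 0.7, -2.6]
opening: 0.0615
```

```bash
python3 -m inch '[[0,0,0.001,0,0,0,0.4],[0,0,0.002,0,0,0,0.4],[0,0,0.003,0,0,0,0.4],[0,0,0.004,0,0,0,0.4],[0,0,0.004,0,0,0,0.4]]';python3 -m inch '[[0,0,0.002,0,0,0,0.4],[0,0,0.004,0,0,0,0.4],[0,0,0.006,0,0,0,0.4],[0,0,0.007,0,0,0,0.4],[0,0,0.008,0,0,0,0.4],[0,0,0.008,0,0,0,0.4]]'
```

```text
time: 19.03
ee_pos: [0.5167, 0.0123, 0.0422]
tcp_rot: [-180.0, -0.0, 94.3]
wrist_force: [-0.7, 2.8, -1.8]
opening: 0.0618
time: 19.53
ee_pos: [0.5167, 0.0123, 0.0341]
tcp_rot: [-180.0, -0.0, 94.3]
wrist_force: [-1.0, 4.2, -0.2]
opening: 0.0615
```

```bash
python3 -m inch '[[0.0005,0,0.001,0,0,0,0.4],[0.0005,0,0.003,0,0,0,0.4],[0.0005,0,0.005,0,0,0,0.4],[0.0005,0,0.007,0,0,0,0.4],[0.0005,0,0.007,0,0,0,0.4]]';python3 -m inch '[[0,0,0.001,0,0,0,0.4],[0,0,0.002,0,0,0,0.4],[0,0,0.002,0,0,0,0.4]]'
```

```text
time: 19.95
ee_pos: [0.5165, 0.0124, 0.0267]
tcp_rot: [-179.9, 0.0, 94.3]
wrist_force: [0.6, 1.0, -3.3]
opening: 0.0614
time: 20.2
ee_pos: [0.5166, 0.0125, 0.0253]
tcp_rot: [-180.0, 0.0, 94.3]
wrist_force: [-0.3, 0.8, -1.9]
opening: 0.0616
```

```bash
python3 -m inch '[[0,0,0.001,0,0,0,0.4],[0,0,0.001,0,0,0,0.4],[0,0,0.001,0,0,0,0.4]]';python3 -m inch '[[0,0,0.001,0,0,0,0.4],[0,0,0.001,0,0,0,0.4]]'
```

```text
time: 20.45
ee_pos: [0.5167, 0.0125, 0.0252]
tcp_rot: [-180.0, 0.0, 94.3]
wrist_force: [-3.9, 1.0, 8.0]
opening: 0.062
time: 20.62
ee_pos: [0.5167, 0.0125, 0.0251]
tcp_rot: [180.0, 0.0, 94.3]
wrist_force: [-7.3, 0.7, 15.1]
opening: 0.0616
```

```bash
python3 -m inch '[[0,0,0,0,0,0,0.1],[0,0,0,0,0,0,0.1],[0,0,0,0,0,0,0.1],[0,0,-0.03,0,0,0,0.1],[0,0,-0.06,0,0,0,0.1],[0,0,-0.1,0,0,0,0.2],[0,0,-0.14,0,0,0,0.3],[0,0,-0.16,0,0,0,0.4],[0,0,-0.16,0,0,0,0.4]]'; python3 - <<'E'
from h import *
go(.5365,.2565,.19,124)
E
```

```text
time: 21.37
ee_pos: [0.5187, 0.0126, 0.1888]
tcp_rot: [179.6, 0.0, 94.3]
wrist_force: [1.1, 0.2, -1.3]
opening: 0.0513
t 21.4 rows: shift [0.2418, 0.036, -0.0012] rot [0.007, 0.003, -0.518] F [ 1.1  0.2 -1.3] open 0.0513
```

```bash
python3 -m inch '[[0.04,0.006,0,0,0,-0.1,0.4],[0.08,0.012,0,0,0,-0.2,0.4],[0.12,0.018,0,0,0,-0.3,0.4],[0.16,0.024,0,0,0,-0.4,0.4],[0.2,0.03,0,0,0,-0.518,0.4],[0.23,0.034,0,0,0,-0.518,0.4],[0.242,0.036,0,0,0,-0.518,0.4],[0.242,0.036,0.04,0,0,-0.518,0.4],[0.242,0.036,0.08,0,0,-0.518,0.4],[0.242,0.036,0.1,0,0,-0.518,0.4],[0.242,0.036,0.1,0,0,-0.518,0.4]]'; python3 - <<'E'
from h import *
ps,_=grab('side'); p,_=grab('top')
b=np.round(proj('side',[[.5365,.2565,.03]])[0]).astype(int); print(b)
t=p[118:150+52,108:212]
save('c1',np.hstack([cv2.resize(ps[b[1]-45:b[1]+25,b[0]-35:b[0]+35],(480,480),interpolation=cv2.INTER_CUBIC),cv2.resize(ps[150:230,215:268],(318,480),interpolation=cv2.INTER_CUBIC)]))
go(.5365,.2565,.03,124)
E
```

```text
time: 22.28
ee_pos: [0.5318, 0.255, 0.0772]
tcp_rot: [-179.5, -0.1, 123.9]
wrist_force: [-0.9, 0.9, -0.4]
opening: 0.051
[206 277]
t 22.4 rows: shift [-0.0009, 0.0022, 0.0532] rot [-0.002, -0.0, -0.001] F [ 0.2 -0.1  1.1] open 0.0513
```

View pics/c1.png

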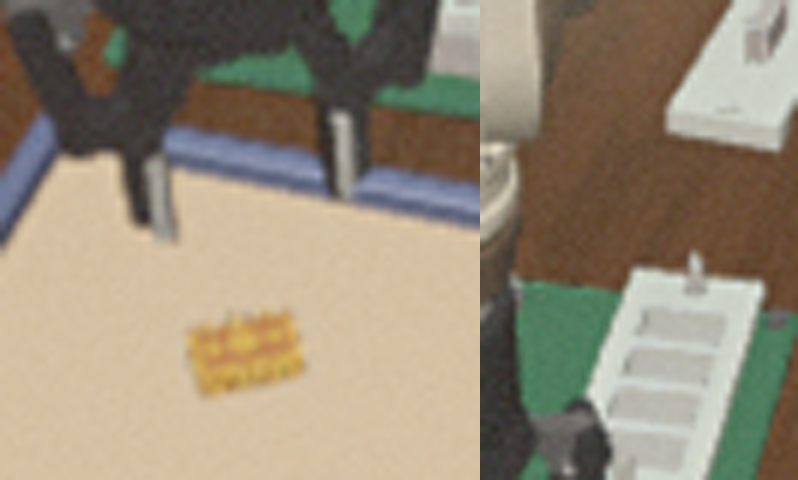

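The nest is seated: the pin at (695,270) stands through its hole. Clasp B (245,350) lies tile up under the fingers. I'll grip it high, tips about 7 mm above its base, so the pads clear the nest plate.

```bash
python3 -m inch '[[-0.001,0.002,0.02,0,0,0.02,0.4],[-0.001,0.002,0.04,0,0,0.02,0.4],[-0.001,0.002,0.06,0,0,0.02,0.4],[-0.001,0.002,0.069,0,0,0.02,0.4],[-0.001,0.002,0.071,0,0,0.02,0.4],[-0.001,0.002,0.071,0,0,0.02,0.4]]'; python3 -c "
from h import *
go(.5365,.2565,.0095,123)"
```

```text
time: 22.88
ee_pos: [0.5373, 0.257, 0.0136]
tcp_rot: [180.0, 0.0, 122.8]
wrist_force: [0.3, -0.8, 0.3]
opening: 0.0511
t 22.9 rows: shift [0.0, -0.0009, 0.0041] rot [0.001, 0.0, -0.003] F [ 0.3 -0.8  0.3] open 0.0511
```

```bash
python3 -m inch '[[0,-0.001,0.002,0,0,0,0.4],[0,-0.001,0.004,0,0,0,0.4],[0,-0.001,0.004,0,0,0,0.5],[0,-0.001,0.004,0,0,0,0.6],[0,-0.001,0.004,0,0,0,0.7],[0,-0.001,0.004,0,0,0,0.7],[0,-0.001,0.004,0,0,0,0.7]]' 40; python3 -c "
from h import *
go(.5365,.2565,.0095,123)
p,d=grab('side');b=np.round(proj('side',[[.5365,.2565,.03]])[0]).astype(int);save('c2',p,8,(b[0]-40,b[1]-35,b[0]+40,b[1]+30))"
```

```text
time: 23.47
ee_pos: [0.5362, 0.2566, 0.0092]
tcp_rot: [180.0, 0.0, 122.8]
wrist_force: [-1.4, -1.2, 5.5]
opening: 0.0342
t 23.5 rows: shift [-0.0002, 0.0002, -0.0003] rot [0.001, 0.0, -0.003] F [-1.4 -1.2  5.5] open 0.0342
```

View pics/c2.png

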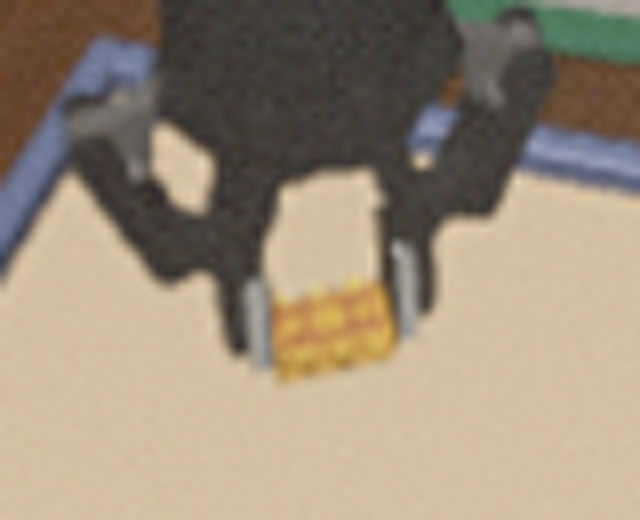

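```bash
python3 -m inch '[[0,0,-0.02,0,0,0,0.7],[0,0,-0.06,0,0,0,0.7],[0,0,-0.1,0,0,0,0.7],[0,0,-0.1,0,0,0,0.7]]'; python3 - <<'E'
from h import *
p,d=grab('top'); hsv=cv2.cvtColor(p,cv2.COLOR_RGB2HSV); P=cloud('top',d); x,y=P[:,:,0],P[:,:,1]
for s,t in((70,160),(50,190)):
    m=((x>.46)&(x<.57)&(y>-.1)&(y<.13)&(hsv[:,:,1]<s)&(hsv[:,:,2]>t)).astype(np.uint8)
    m=cv2.morphologyEx(m,cv2.MORPH_OPEN,np.ones((3,3))); v,u=np.where(m)
    w=atz('top',np.c_[u,v],.036)[:,:2]*1000; print(len(u),cv2.minAreaRect(w.astype(np.float32)))
go(.5155,.028,.11,94.3)
save('t3',p,12,(215,170,280,215))
E
```

```text
time: 23.85
ee_pos: [0.5386, 0.2577, 0.1167]
tcp_rot: [179.4, 0.1, 122.8]
wrist_force: [1.0, 0.4, 0.7]
opening: 0.0344
1059 ((515.9562377929688, 13.230682373046875), (66.84303283691406, 181.21360778808594), 4.440057754516602)
1003 ((516.1769409179688, 12.678550720214844), (64.96249389648438, 176.8094482421875), 4.543105602264404)
t 23.9 rows: shift [-0.1806, -0.1433, 0.0023] rot [0.007, -0.001, 0.498] F [ 0.7  0.  -0.7] open 0.0344
```

View pics/t3.png

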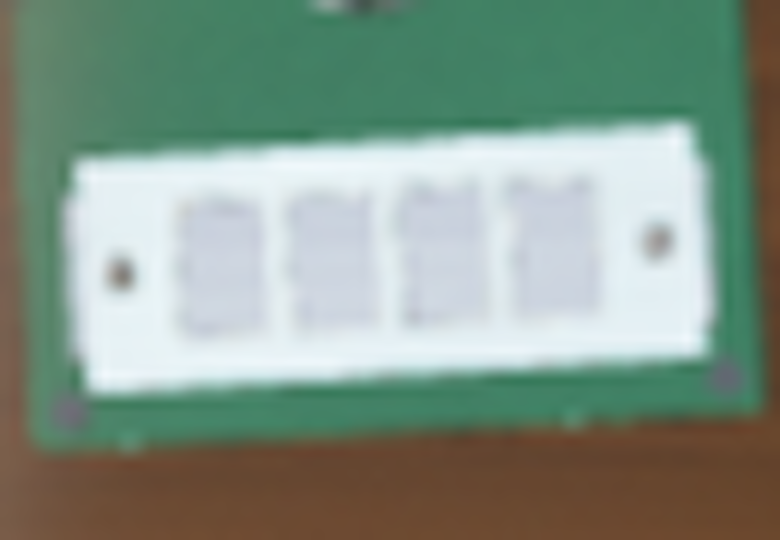

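```bash
python3 -m inch '[[-0.028,-0.022,0,0,0,0.1,0.7],[-0.056,-0.044,0,0,0,0.2,0.7],[-0.084,-0.066,0,0,0,0.3,0.7],[-0.112,-0.088,0,0,0,0.4,0.7],[-0.14,-0.11,0,0,0,0.498,0.7],[-0.163,-0.129,0,0,0,0.498,0.7],[-0.175,-0.138,0,0,0,0.498,0.7],[-0.181,-0.143,0,0,0,0.498,0.7],[-0.181,-0.143,0,0,0,0.498,0.7],[-0.181,-0.143,0.02,0,0,0.498,0.7],[-0.181,-0.143,0.04,0,0,0.498,0.7],[-0.181,-0.143,0.04,0,0,0.498,0.7]]'; python3 -m inch '[[0,0,0,0,0,0,0.7],[0,0,0,0,0,0,0.7]]'; python3 -c "
from h import *
go(.5152,.0282,.055,94.4)
p,d=grab('side')
hsv=cv2.cvtColor(p,cv2.COLOR_RGB2HSV);b=np.round(proj('side',[[.5152,.0282,.08]])[0]).astype(int);m=np.zeros(hsv.shape[:2],bool);m[b[1]-20:b[1]+20,b[0]-20:b[0]+20]=1
m&=(hsv[:,:,1]>130)&(hsv[:,:,0]<30);v,u=np.where(m);o=telemetry.get_obs()['ee_pos'];print(len(v),b,u.mean(),v.mean(),proj('side',[[o[0],o[1],o[2]-.0052+.0065]]), 'top-face',proj('side',[[o[0],o[1],o[2]-.0052+.013]]),u.min(),u.max(),v.min(),v.max())"
```

```text
time: 24.9
ee_pos: [0.5119, 0.0278, 0.0643]
tcp_rot: [-179.6, -0.0, 94.4]
wrist_force: [-0.5, -0.2, -1.6]
opening: 0.0343
time: 25.07
ee_pos: [0.5141, 0.0276, 0.0691]
tcp_rot: [-180.0, 0.0, 94.4]
wrist_force: [-0.4, 0.4, -0.7]
opening: 0.0345
t 25.1 rows: shift [0.0006, 0.0012, 0.0141] rot [-0.0, 0.0, -0.001] F [-0.4  0.4 -0.7] open 0.0345
155 [244 204] 244.09032258064516 198.96129032258065 [[244.1757152  206.70420964]] top-face [[244.16413276 204.73611175]] 224 263 184 223
```

```bash
python3 -m inch '[[0.0006,0.001,0.01,0,0,0,0.7],[0.0006,0.001,0.018,0,0,0,0.7],[0.0006,0.001,0.024,0,0,0,0.7],[0.0006,0.001,0.025,0,0,0,0.7],[0.0006,0.001,0.025,0,0,0,0.7]]'; python3 -m inch '[[0,0,0.001,0,0,0,0.7],[0,0,0.002,0,0,0,0.7],[0,0,0.003,0,0,0,0.7],[0,0,0.004,0,0,0,0.7],[0,0,0.004,0,0,0,0.7]]';python3 -m inch '[[0,0,0.001,0,0,0,0.7],[0,0,0.002,0,0,0,0.7],[0,0,0.002,0,0,0,0.7]]'
```

```text
time: 25.53
ee_pos: [0.5142, 0.0274, 0.0426]
tcp_rot: [-179.9, 0.0, 94.3]
wrist_force: [-0.3, -0.1, -0.6]
opening: 0.0346
time: 25.95
ee_pos: [0.5147, 0.0274, 0.0393]
tcp_rot: [-180.0, 0.0, 94.3]
wrist_force: [0.4, -0.1, -0.2]
opening: 0.0348
time: 26.2
ee_pos: [0.5147, 0.0274, 0.0372]
tcp_rot: [-180.0, 0.0, 94.3]
wrist_force: [-0.3, -1.1, 0.6]
opening: 0.0347
```

```bash
python3 -m inch '[[0,0,0.001,0,0,0,0.7],[0,0,0.0015,0,0,0,0.7],[0,0,0.002,0,0,0,0.7],[0,0,0.002,0,0,0,0.7]]'; python3 -m inch '[[0,0,0,0,0,0,0.5],[0,0,0,0,0,0,0.4],[0,0,0,0,0,0,0.4],[0,0,-0.02,0,0,0,0.4],[0,0,-0.06,0,0,0,0.4],[0,0,-0.1,0,0,0,0.4],[0,0,-0.14,0,0,0,0.4],[0,0,-0.14,0,0,0,0.4]]'; python3 -c "
from h import *
go(.558,.361,.175,153)"
```

```text
time: 26.53
ee_pos: [0.5148, 0.0274, 0.0353]
tcp_rot: [-180.0, 0.0, 94.3]
wrist_force: [-0.4, 0.4, -0.1]
opening: 0.0346
time: 27.2
ee_pos: [0.5173, 0.0276, 0.1836]
tcp_rot: [179.4, 0.0, 94.3]
wrist_force: [0.9, -1.0, 0.9]
opening: 0.0511
t 27.2 rows: shift [0.3294, 0.0655, 0.0092] rot [0.009, 0.006, -1.025] F [ 0.9 -1.   0.9] open 0.0511
```

```bash
python3 -m inch '[[0.04,0.008,0,0,0,-0.12,0.4],[0.08,0.016,0,0,0,-0.24,0.4],[0.12,0.024,0,0,0,-0.36,0.4],[0.16,0.032,0,0,0,-0.48,0.4],[0.2,0.04,0,0,0,-0.6,0.4],[0.2,0.04,0,0,0,-0.6,0.4]]'; python3 - <<'E'
from h import *
go(.558,.361,.1,153)
for n,z in(('top',.017),('side',.017)):
    p,d=grab(n); P=cloud(n,d); hsv=cv2.cvtColor(p,cv2.COLOR_RGB2HSV); x,y,zz=P[:,:,0],P[:,:,1],P[:,:,2]
    for nm,m,zf in(('A',(x>.52)&(x<.6)&(y>.32)&(y<.40)&(zz<.03),.016),('B',(x>.48)&(x<.55)&(y>-.02)&(y<.07)&(zz<.07),.042)):
        m=m&(hsv[:,:,1]>100)&(hsv[:,:,0]<32)&(hsv[:,:,2]>90)
        k,l,s,c=cv2.connectedComponentsWithStats(m.astype(np.uint8))
        if k<2: print(n,nm,'none');continue
        i=1+np.argmax(s[1:,4]); v,u=np.where(l==i); w=atz(n,np.c_[u,v],zf)[:,:2]*1000; r=cv2.minAreaRect(w.astype(np.float32))
        print(n,nm,len(u),w.mean(0).round(1),np.round(r[0],1),np.round(r[1],1),round(r[2],1),'z',np.round(np.nanmedian(zz[l==i]),4))
E
```

```text
time: 27.7
ee_pos: [0.5397, 0.2358, 0.1742]
tcp_rot: [-180.0, -0.1, 129.4]
wrist_force: [1.2, -0.1, -0.4]
opening: 0.0511
t 27.7 rows: shift [0.0851, 0.0935, 0.0743] rot [0.0, -0.002, -0.413] F [ 1.2 -0.1 -0.4] open 0.0511
top A none
top B 61 [514.2  27.7] [514.   29.2] [30.1 20. ] 1.1 z 0.0432
side A 193 [557.4 364.7] [557.9 364.2] [38.3 28.7] 64.1 z 0.0149
side B 86 [513.8  31.6] [513.6  30.9] [34.7 28.5] 1.2 z 0.0408
```

```bash
python3 -m inch '[[0.02,0.022,0.01,0,0,-0.1,0.4],[0.04,0.044,0.02,0,0,-0.2,0.4],[0.06,0.066,0.03,0,0,-0.3,0.4],[0.085,0.0935,0.05,0,0,-0.41,0.4],[0.085,0.0935,0.07,0,0,-0.41,0.4],[0.085,0.0935,0.09,0,0,-0.41,0.4],[0.085,0.0935,0.11,0,0,-0.41,0.4],[0.085,0.0935,0.125,0,0,-0.41,0.4],[0.085,0.0935,0.125,0,0,-0.41,0.4],[0.085,0.0935,0.125,0,0,-0.41,0.4]]'; python3 -c "
from h import *
go(.558,.3612,.0095,152.5)"
```

```text
time: 28.63
ee_pos: [0.5595, 0.3533, 0.05]
tcp_rot: [-179.9, -0.1, 152.0]
wrist_force: [0.5, -0.1, 0.5]
opening: 0.0512
t 28.6 rows: shift [0.005, 0.0064, 0.0405] rot [-0.002, -0.001, -0.008] F [ 0.5 -0.1  0.5] open 0.0512
```

```bash
python3 -m inch '[[0.005,0.0064,0,0,0,-0.008,0.4],[0.005,0.0064,0.015,0,0,-0.008,0.4],[0.005,0.0064,0.03,0,0,-0.008,0.4],[0.005,0.0064,0.036,0,0,-0.008,0.4],[0.005,0.0064,0.036,0,0,-0.008,0.4],[0.005,0.0064,0.036,0,0,-0.008,0.4]]'; python3 -c "
from h import *
go(.558,.3612,.0095,152.5)"
```

```text
time: 29.13
ee_pos: [0.5584, 0.3629, 0.0153]
tcp_rot: [180.0, 0.0, 152.6]
wrist_force: [0.3, -0.2, -0.5]
opening: 0.0514
t 29.1 rows: shift [-0.0004, -0.0017, 0.0058] rot [0.0, 0.0, 0.002] F [ 0.3 -0.2 -0.5] open 0.0514
```

```bash
python3 -m inch '[[0,-0.0015,0.003,0,0,0,0.4],[0,-0.0015,0.0058,0,0,0,0.4],[0,-0.0015,0.0058,0,0,0,0.5],[0,-0.0015,0.0058,0,0,0,0.6],[0,-0.0015,0.0058,0,0,0,0.7],[0,-0.0015,0.0058,0,0,0,0.7],[0,-0.0015,0.0058,0,0,0,0.7]]' 40;  python3 -m inch '[[0,0,-0.02,0,0,0,0.7],[0,0,-0.06,0,0,0,0.7],[0,0,-0.1,0,0,0,0.7],[0,0,-0.1,0,0,0,0.7],[0,0,-0.1,0,0,0,0.7]]'; python3 -c "
from h import *
go(.5175,-.0028,.115,94.4)
p,d=grab('side');o=telemetry.get_obs()['ee_pos'];b=np.round(proj('side',[o])[0]).astype(int);save('c3',p,9,(b[0]-35,b[1]-30,b[0]+35,b[1]+30))"
```

```text
time: 29.72
ee_pos: [0.5576, 0.3614, 0.0089]
tcp_rot: [180.0, -0.0, 152.6]
wrist_force: [-1.5, -0.5, 3.8]
opening: 0.0346
time: 30.13
ee_pos: [0.5588, 0.3622, 0.1116]
tcp_rot: [179.8, 0.1, 152.6]
wrist_force: [-0.2, 0.4, -1.6]
opening: 0.0347
t 30.1 rows: shift [-0.1312, -0.3431, -0.0046] rot [0.005, -0.0, 1.016] F [-0.2  0.4 -1.6] open 0.0347
```

View pics/c3.png

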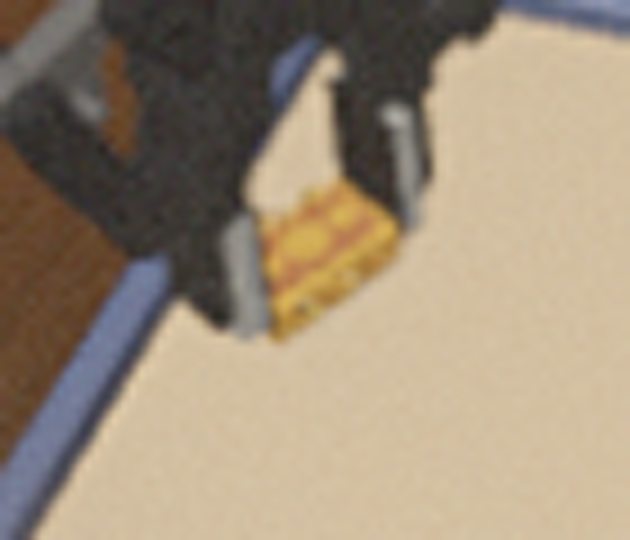

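```bash
python3 -m inch '[[0,0,-0.035,0,0,0,0.7],[-0.01,-0.026,-0.06,0,0,0.1,0.7],[-0.022,-0.058,-0.075,0,0,0.22,0.7],[-0.035,-0.092,-0.075,0,0,0.34,0.7],[-0.048,-0.126,-0.075,0,0,0.46,0.7],[-0.061,-0.16,-0.075,0,0,0.58,0.7],[-0.074,-0.194,-0.075,0,0,0.7,0.7],[-0.087,-0.228,-0.075,0,0,0.82,0.7],[-0.1,-0.262,-0.075,0,0,0.94,0.7],[-0.113,-0.296,-0.075,0,0,1.016,0.7],[-0.124,-0.325,-0.075,0,0,1.016,0.7],[-0.131,-0.343,-0.075,0,0,1.016,0.7]]'; python3 -c "
from h import *
go(.517,-.0033,.06,94.4)"
```

```text
time: 31.18
ee_pos: [0.5149, -0.0061, 0.1818]
tcp_rot: [-179.8, 0.0, 94.3]
wrist_force: [-0.2, 0.4, 0.2]
opening: 0.0345
t 31.2 rows: shift [0.0027, 0.0027, 0.1218] rot [-0.003, 0.0, -0.002] F [-0.2  0.4  0.2] open 0.0345
```

```bash
python3 -m inch '[[0.002,0.002,0.03,0,0,0,0.7],[0.002,0.002,0.06,0,0,0,0.7],[0.002,0.002,0.09,0,0,0,0.7],[0.002,0.002,0.11,0,0,0,0.7],[0.002,0.002,0.12,0,0,0,0.7],[0.002,0.002,0.12,0,0,0,0.7],[0.002,0.002,0.12,0,0,0,0.7]]'; python3 -c "
from h import *
go(.517,-.0033,.043,94.4)"
```

```text
time: 31.77
ee_pos: [0.5175, -0.0013, 0.0633]
tcp_rot: [-179.9, 0.0, 94.4]
wrist_force: [0.7, 0.5, -0.2]
opening: 0.0346
t 31.8 rows: shift [-0.002, -0.0006, 0.0203] rot [-0.002, 0.0, 0.0] F [ 0.7  0.5 -0.2] open 0.0346
```

```bash
python3 -m inch '[[-0.002,-0.0005,0.006,0,0,0,0.7],[-0.002,-0.0005,0.013,0,0,0,0.7],[-0.002,-0.0005,0.018,0,0,0,0.7],[-0.002,-0.0005,0.02,0,0,0,0.7],[-0.002,-0.0005,0.02,0,0,0,0.7]]'; python3 -m inch '[[0,0,0.001,0,0,0,0.7],[0,0,0.002,0,0,0,0.7],[0,0,0.003,0,0,0,0.7],[0,0,0.003,0,0,0,0.7]]';python3 -m inch '[[0,0,0.001,0,0,0,0.7],[0,0,0.002,0,0,0,0.7],[0,0,0.003,0,0,0,0.7],[0,0,0.003,0,0,0,0.7]]'
```

```text
time: 32.18
ee_pos: [0.5172, -0.0034, 0.0431]
tcp_rot: [-179.9, 0.0, 94.4]
wrist_force: [-0.3, -0.7, 0.4]
opening: 0.0346
time: 32.52
ee_pos: [0.5175, -0.0034, 0.0405]
tcp_rot: [-180.0, 0.0, 94.4]
wrist_force: [0.4, -0.9, -1.0]
opening: 0.0346
time: 32.85
ee_pos: [0.5174, -0.0034, 0.0373]
tcp_rot: [-180.0, 0.0, 94.4]
wrist_force: [-0.8, 1.1, -1.3]
opening: 0.0342
```

```bash
python3 -m inch '[[0,0,0.001,0,0,0,0.7],[0,0,0.002,0,0,0,0.7],[0,0,0.0022,0,0,0,0.7],[0,0,0.0022,0,0,0,0.7]]'; python3 -m inch '[[0,0,0,0,0,0,0.5],[0,0,0,0,0,0,0.4],[0,0,0,0,0,0,0.4],[0,0,-0.02,0,0,0,0.4],[0,0,-0.06,0,0,0,0.4],[0,0,-0.1,0,0,0,0.5],[0,0,-0.12,0,0,0,0.5],[-0.1,0,-0.12,0,0,0,0.5],[-0.13,0,-0.12,0,0,0,0.5],[-0.16,0,-0.12,0,0,0,0.5],[-0.19,0,-0.12,0,0,0,0.5]]'; python3 - <<'E'
from h import *
p,d=grab('top'); ps,ds=grab('side'); P=cloud('top',d); hsv=cv2.cvtColor(p,cv2.COLOR_RGB2HSV); x,y,zz=P[:,:,0],P[:,:,1],P[:,:,2]
def rep(nm,m,zf,n='top'):
    k,l,s,c=cv2.connectedComponentsWithStats(m.astype(np.uint8))
    for i in range(1,k):
        if s[i,4]<20: continue
        v,u=np.where(l==i); w=atz(n,np.c_[u,v],zf)[:,:2]*1000; r=cv2.minAreaRect(w.astype(np.float32))
        z=P[l==i][:,2] if n=='top' else cloud('side',ds)[l==i][:,2]
        print(n,nm,len(u),w.mean(0).round(1),np.round(r[0],1),np.round(r[1],1),round(r[2],1),'z',np.round(np.nanpercentile(z,[10,50,90]),4))
gold=(hsv[:,:,1]>100)&(hsv[:,:,0]<32)&(hsv[:,:,2]>90)
rep('clasps',gold&(x>.48)&(x<.56)&(y>-.08)&(y<.1)&(zz>.03)&(zz<.06),.042)
pl=(x>.4)&(x<.68)&(y>-.46)&(y<-.22)
rep('presser',pl&(x>.46)&(hsv[:,:,1]<60)&(hsv[:,:,2]>150)|(pl&(x>.46)&(zz>.025)&(zz<.06)),.015)
rep('rib',pl&(zz>.027)&(zz<.06)&(x>.5),.037)
Ps=cloud('side',ds); m=(Ps[:,:,0]>.5)&(Ps[:,:,0]<.62)&(Ps[:,:,1]>-.42)&(Ps[:,:,1]<-.25)&(Ps[:,:,2]>.031)&(Ps[:,:,2]<.06); rep('rib',m,.037,'side')
go(.557,-.335,.1,88.3)
E
```

```text
time: 33.18
ee_pos: [0.5175, -0.0034, 0.0353]
tcp_rot: [-180.0, 0.0, 94.4]
wrist_force: [-0.9, -0.6, -0.5]
opening: 0.0347
time: 34.1
ee_pos: [0.5304, -0.1711, 0.1558]
tcp_rot: [180.0, 0.0, 94.5]
wrist_force: [0.8, 0.6, -0.2]
opening: 0.0429
top clasps 60 [514.4  27.6] [514.   29.2] [30.1 20. ] 1.1 z [0.0378 0.0434 0.0473]
top clasps 65 [517.   -2.7] [516.6  -2.4] [34.4 20.7] 8.1 z [0.0379 0.0426 0.0467]
top presser 47 [ 635.1 -344.1] [ 631.7 -345.7] [55.7 16. ] 7.1 z [0.6168 0.6273 0.6348]
top presser 475 [ 553.3 -379.2] [ 554.6 -371. ] [100.6  65.8] 89.9 z [0.0097 0.0147 0.0217]
top rib 26 [ 554.5 -347.6] [ 554.6 -347.2] [10.2 20.7] 1.1 z [0.0319 0.0369 0.0417]
side rib 33 [ 556.9 -330.9] [ 557.1 -331.9] [14.9 46.5] 0.6 z [0.0328 0.0348 0.0367]
t 34.2 rows: shift [-0.162, 0.0152, 0.0551] rot [-0.001, 0.001, 0.102] F [-0.1  0.6 -0.1] open 0.0427
```

```bash
python3 -m inch '[[-0.04,0.004,0,0,0,0.05,0.6],[-0.08,0.008,0,0,0,0.102,0.6],[-0.12,0.012,0,0,0,0.102,0.6],[-0.15,0.015,0.02,0,0,0.102,0.6],[-0.162,0.015,0.04,0,0,0.102,0.6],[-0.162,0.015,0.06,0,0,0.102,0.6],[-0.162,0.015,0.06,0,0,0.102,0.6]]'; python3 - <<'E'
from h import *
w=atz('top',[[327.6,180.5],[370.8,182.6]],.015); print(w.round(4).tolist(),w.mean(0),np.linalg.norm(w[0]-w[1]),np.degrees(np.arctan2(*(w[0]-w[1])[[1,0]]))-90)
go(.5569,-.3353,.06,88.3)
ps,_=grab('side'); o=telemetry.get_obs()['ee_pos'];b=np.round(proj('side',[[.557,-.335,.04]])[0]).astype(int);save('pr1',ps,9,(b[0]-40,b[1]-30,b[0]+40,b[1]+30))
E
```

```text
time: 34.78
ee_pos: [0.5559, -0.3295, 0.0904]
tcp_rot: [-179.6, -0.2, 88.5]
wrist_force: [-0.7, 1.2, -2.1]
opening: 0.0344
[[0.5585, -0.2606, 0.015], [0.5541, -0.41, 0.015]] [ 0.55630521 -0.33532555  0.015     ] 0.14951158902966713 -1.68316279806389
t 34.8 rows: shift [-0.0058, 0.0013, 0.0304] rot [-0.007, -0.003, 0.003] F [-0.7  1.2 -2.1] open 0.0344
```

View pics/pr1.png

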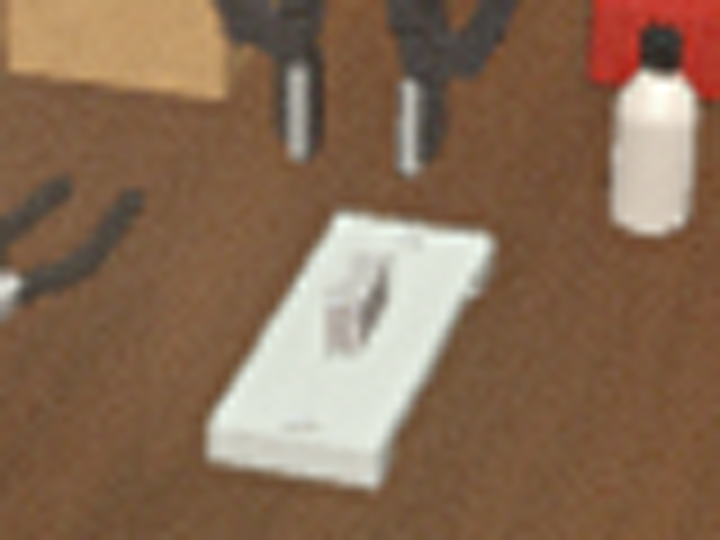

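The rib at (355,305) lies under the open fingers and the presser hasn't been disturbed, so I'll descend to it.

```bash
python3 -m inch '[[-0.006,0.001,0,-0.007,-0.003,0,0.6],[-0.006,0.001,0.02,-0.007,-0.003,0,0.6],[-0.006,0.001,0.04,-0.007,-0.003,0,0.6],[-0.006,0.001,0.055,-0.007,-0.003,0,0.6],[-0.006,0.001,0.065,-0.007,-0.003,0,0.6],[-0.006,0.001,0.065,-0.007,-0.003,0,0.6],[-0.006,0.001,0.065,-0.007,-0.003,0,0.6]]'; python3 -c "
from h import *
go(.5566,-.3353,.019,88.3)"
```

```text
time: 35.42
ee_pos: [0.5591, -0.3359, 0.0317]
tcp_rot: [179.6, 0.2, 88.6]
wrist_force: [0.0, -0.5, 0.2]
opening: 0.0339
t 35.4 rows: shift [0.0006, -0.0026, 0.0127] rot [0.008, 0.004, 0.005] F [ 0.  -0.5  0.2] open 0.0339
```

```bash
python3 -m inch '[[0.0006,-0.0025,0.003,0.008,0.004,0.005,0.6],[0.0006,-0.0025,0.007,0.008,0.004,0.005,0.6],[0.0006,-0.0025,0.011,0.008,0.004,0.005,0.6],[0.0006,-0.0025,0.012,0.008,0.004,0.005,0.6],[0.0006,-0.0025,0.012,0.008,0.004,0.005,0.6],[0.0006,-0.0025,0.012,0.008,0.004,0.005,0.6]]'; python3 -c "
from h import *
go(.5566,-.3353,.019,88.3)"
```

```text
time: 35.92
ee_pos: [0.5562, -0.3353, 0.0184]
tcp_rot: [-179.9, -0.0, 88.3]
wrist_force: [0.7, -0.1, 0.2]
opening: 0.0345
t 35.9 rows: shift [0.0, 0.0004, -0.0006] rot [-0.002, -0.001, -0.0] F [ 0.7 -0.1  0.2] open 0.0345
```

```bash
python3 -m inch '[[0,0,0,0,0,0,0.7],[0,0,0,0,0,0,0.8],[0,0,0,0,0,0,0.95],[0,0,0,0,0,0,0.95],[0,0,0,0,0,0,0.95]]' 100; python3 -m inch '[[0,0,-0.02,0,0,0,0.95],[0,0,-0.05,0,0,0,0.95],[0,0,-0.08,0,0,0,0.95],[0,0,-0.1,0,0,0,0.95],[0,0,-0.12,0,0,0,0.95],[0,0,-0.12,0,0,0,0.95],[0,0,-0.12,0,0,0,0.95]]'; python3 -c "
from h import *
go(.5163,.0127,.14,94.4)"
```

```text
time: 36.33
ee_pos: [0.5564, -0.3354, 0.019]
tcp_rot: [-180.0, -0.0, 88.3]
wrist_force: [-1.8, 2.2, 5.1]
opening: 0.0118
time: 36.92
ee_pos: [0.5566, -0.3356, 0.1381]
tcp_rot: [-179.9, -0.0, 88.3]
wrist_force: [0.1, -0.3, -4.6]
opening: 0.0115
t 36.9 rows: shift [0.3469, -0.0507, -0.0017] rot [-0.001, -0.001, -0.107] F [ 0.1 -0.3 -4.6] open 0.0115
```

```bash
python3 -m inch '[[0.02,-0.003,0,0,0,0,0.95],[0.05,-0.007,0,0,0,0,0.95],[0.083,-0.012,0,0,0,-0.03,0.95],[0.116,-0.017,0,0,0,-0.06,0.95],[0.149,-0.022,0,0,0,-0.107,0.95],[0.182,-0.027,0,0,0,-0.107,0.95],[0.215,-0.032,0,0,0,-0.107,0.95],[0.248,-0.037,0,0,0,-0.107,0.95],[0.281,-0.041,0,0,0,-0.107,0.95],[0.31,-0.045,0,0,0,-0.107,0.95],[0.335,-0.049,0,0,0,-0.107,0.95],[0.347,-0.0507,0,0,0,-0.107,0.95]]';python3 -m inch '[[0,0,0,0,0,0,0.95],[0,0,0.01,0,0,0,0.95],[0,0,0.02,0,0,0,0.95],[0,0,0.035,0,0,0,0.95],[0,0,0.035,0,0,0,0.95],[0,0,0.035,0,0,0,0.95]]'; python3 - <<'E'
from h import *
go(.5165,.0125,.085,94.4)
ps,_=grab('side');p,_=grab('top')
save('pr2',np.vstack([cv2.resize(p[178:203,215:285],(770,275),interpolation=cv2.INTER_CUBIC),cv2.resize(ps[180:236,215:350-5],(770,323),interpolation=cv2.INTER_CUBIC)]))
E
```

```text
time: 37.92
ee_pos: [0.5146, 0.0155, 0.1362]
tcp_rot: [-179.7, -0.1, 94.5]
wrist_force: [-0.1, -0.8, -4.2]
opening: 0.0115
time: 38.42
ee_pos: [0.5151, 0.012, 0.1019]
tcp_rot: [-179.7, -0.1, 94.3]
wrist_force: [0.8, -0.0, -4.1]
opening: 0.0115
t 38.4 rows: shift [0.0004, 0.0015, 0.0169] rot [-0.005, -0.001, -0.001] F [ 0.8 -0.  -4.1] open 0.0115
```

```bash
python3 -m inch '[[0.0004,0.0015,0.006,-0.003,0,0,0.95],[0.0004,0.0015,0.012,-0.003,0,0,0.95],[0.0004,0.0015,0.018,-0.003,0,0,0.95],[0.0004,0.0015,0.02,-0.003,0,0,0.95],[0.0004,0.0015,0.02,-0.003,0,0,0.95]]'; python3 -c "
from h import *
go(.5165,.0125,.077,94.4)"
```

```text
time: 38.93
ee_pos: [0.517, 0.0135, 0.0828]
tcp_rot: [180.0, -0.1, 94.4]
wrist_force: [-0.3, 1.1, -4.5]
opening: 0.0113
t 38.9 rows: shift [-0.001, -0.0005, 0.0058] rot [0.0, -0.001, 0.0] F [-0.3  1.1 -4.5] open 0.0113
```

```bash
python3 -m inch '[[-0.001,-0.0005,0.002,0,0,0,0.95],[-0.001,-0.0005,0.004,0,0,0,0.95],[-0.001,-0.0005,0.006,0,0,0,0.95],[-0.001,-0.0005,0.008,0,0,0,0.95],[-0.001,-0.0005,0.008,0,0,0,0.95]]'; python3 -m inch '[[0,0,0.001,0,0,0,0.95],[0,0,0.002,0,0,0,0.95],[0,0,0.002,0,0,0,0.95]]';python3 -m inch '[[0,0,0.001,0,0,0,0.95],[0,0,0.002,0,0,0,0.95],[0,0,0.002,0,0,0,0.95]]'
```

```text
time: 39.35
ee_pos: [0.5169, 0.0125, 0.0753]
tcp_rot: [179.9, -0.1, 94.4]
wrist_force: [-0.0, 0.8, -4.1]
opening: 0.0118
time: 39.6
ee_pos: [0.517, 0.0125, 0.0736]
tcp_rot: [179.9, -0.1, 94.4]
wrist_force: [0.3, 0.4, -4.4]
opening: 0.0114
time: 39.85
ee_pos: [0.517, 0.0125, 0.0715]
tcp_rot: [179.9, -0.1, 94.4]
wrist_force: [0.0, 0.4, -4.2]
opening: 0.0116
```

```bash
python3 -m inch '[[0,0,0.001,0,0,0,0.95],[0,0,0.002,0,0,0,0.95],[0,0,0.003,0,0,0,0.95],[0,0,0.004,0,0,0,0.95],[0,0,0.004,0,0,0,0.95]]'; python3 -m inch '[[0,0,0.002,0,0,0,0.95],[0,0,0.004,0,0,0,0.95],[0,0,0.006,0,0,0,0.95],[0,0,0.008,0,0,0,0.95],[0,0,0.01,0,0,0,0.95],[0,0,0.01,0,0,0,0.95]]'
```

```text
time: 40.27
ee_pos: [0.5168, 0.013, 0.0675]
tcp_rot: [179.9, -0.1, 94.4]
wrist_force: [-2.3, 4.3, -2.6]
opening: 0.0118
time: 40.77
ee_pos: [0.5167, 0.0132, 0.0573]
tcp_rot: [180.0, -0.1, 94.4]
wrist_force: [-1.8, 5.8, -2.6]
opening: 0.0118
```

```bash
python3 -m inch '[[0,0,0.001,0,0,0,0.95],[0,0,0.0015,0,0,0,0.95],[0,0,0.0015,0,0,0,0.95]]';python3 -m inch '[[0,0,0.001,0,0,0,0.95],[0,0,0.001,0,0,0,0.95],[0,0,0.001,0,0,0,0.95]]'
```

```text
time: 41.02
ee_pos: [0.5168, 0.0131, 0.0561]
tcp_rot: [179.9, -0.1, 94.4]
wrist_force: [-2.9, 6.8, -1.1]
opening: 0.0116
time: 41.27
ee_pos: [0.5168, 0.0132, 0.0551]
tcp_rot: [179.9, -0.1, 94.4]
wrist_force: [-2.2, 6.2, -1.4]
opening: 0.0114
```

```bash
python3 -m inch '[[0.0007,0,0,0,0,0,0.95],[0.0007,0,0.001,0,0,0,0.95],[0.0007,0,0.001,0,0,0,0.95]]'; python3 -m inch '[[0,0,0.0007,0,0,0,0.95],[0,0,0.0007,0,0,0,0.95]]'
```

```text
time: 41.52
ee_pos: [0.5169, 0.0134, 0.055]
tcp_rot: [179.9, -0.1, 94.4]
wrist_force: [-4.7, 3.3, 5.7]
opening: 0.0116
time: 41.68
ee_pos: [0.5169, 0.0134, 0.0549]
tcp_rot: [179.9, -0.1, 94.4]
wrist_force: [-7.4, 4.0, 11.7]
opening: 0.0119
```

```bash
python3 -m inch '[[0,0,0,0,0,0,0.8],[0,0,0,0,0,0,0.7],[0,0,0,0,0,0,0.6],[0,0,-0.03,0,0,0,0.55],[0,0,-0.06,0,0,0,0.5],[0,0,-0.1,0,0,0,0.4],[0,0,-0.14,0,0,0,0.4],[0,0,-0.14,0,0,0,0.4]]' 40; python3 -c "
from h import *
go(.58,.1602,.19,104.2)"
```

```text
time: 42.35
ee_pos: [0.5193, 0.0129, 0.2015]
tcp_rot: [179.3, -0.0, 94.4]
wrist_force: [0.8, -0.3, 0.0]
opening: 0.0516
t 42.4 rows: shift [0.1422, 0.0717, 0.0124] rot [0.012, 0.001, -0.171] F [ 0.8 -0.3  0. ] open 0.0516
```

```bash
python3 -m inch '[[0.03,0.015,0,0.012,0,-0.05,0.4],[0.06,0.03,0,0.012,0,-0.1,0.4],[0.09,0.045,0,0.012,0,-0.171,0.4],[0.12,0.06,0.005,0.012,0,-0.171,0.4],[0.142,0.072,0.012,0.012,0,-0.171,0.4],[0.142,0.072,0.012,0.012,0,-0.171,0.4],[0.142,0.072,0.012,0.012,0,-0.171,0.4]]'; python3 - <<'E'
from h import *
p,d=grab('top'); ps,ds=grab('side'); P=cloud('top',d); hsv=cv2.cvtColor(p,cv2.COLOR_RGB2HSV); x,y,zz=P[:,:,0],P[:,:,1],P[:,:,2]
m=((x>.46)&(x<.57)&(y>-.1)&(y<.13)&(hsv[:,:,1]<70)&(hsv[:,:,2]>150)&(zz<.09)).astype(np.uint8)
k,l,s,c=cv2.connectedComponentsWithStats(m); i=1+np.argmax(s[1:,4]); v,u=np.where(l==i)
w=atz('top',np.c_[u,v],.051)[:,:2]*1000; print(len(u),cv2.minAreaRect(w.astype(np.float32)))
q=P[l==i]; q=q[(q[:,2]<.062)&(q[:,2]>.04)]; A=np.c_[q[:,:2]-[.5165,.0128],np.ones(len(q))]; print('plane',np.linalg.lstsq(A,q[:,2],rcond=None)[0])
ml=(hsv[:,:,2]<60)&(zz>.1)&(x>.5)&(x<.65)&(y>.1)&(y<.22)
go(.58,.1602,.112,104.2)
b=np.round(proj('side',[[.53,.05,.08]])[0]).astype(int); print(b); cv2.imwrite('pr3.png',ps)
E
```

```text
time: 42.93
ee_pos: [0.5778, 0.1611, 0.1805]
tcp_rot: [-179.3, -0.1, 104.3]
wrist_force: [-0.8, 0.2, 0.3]
opening: 0.0515
1098 ((515.6888427734375, 12.737030029296875), (68.28313446044922, 180.49737548828125), 4.050281524658203)
plane [-0.01188118 -0.00359056  0.05134029]
t 43.0 rows: shift [-0.0002, 0.0031, 0.0697] rot [-0.01, -0.001, 0.0] F [-0.4 -0.9 -0.3] open 0.0511
[236 208]
```

```bash
python3 -m inch '[[0,0.0015,0.03,-0.01,0,0,0.4],[0,0.0015,0.05,-0.01,0,0,0.4],[0,0.0015,0.062,-0.01,0,0,0.4],[0,0.0015,0.067,-0.01,0,0,0.4],[0,0.0015,0.067,-0.01,0,0,0.4],[0,0.0015,0.067,-0.01,0,0,0.9],[0,0.0015,0.067,-0.01,0,0,0.9],[0,0.0015,0.067,-0.01,0,0,0.9],[0,0.0015,0.067,-0.01,0,0,0.9],[0,0.0015,0.067,-0.01,0,0,0.9]]' 40; python3 -c "
from h import *
o=telemetry.get_obs();print(o['q'])
c=np.array([.614,.0195])
for th in (0,30,55,80.2):
    a=np.radians(99.8+4.3+th); print(th,end=' '); go(*(c+.145*np.array([np.cos(a),np.sin(a)])),.113,104.1+th)"
```

```text
time: 43.87
ee_pos: [0.5792, 0.1606, 0.1164]
tcp_rot: [179.9, -0.1, 104.2]
wrist_force: [0.4, -0.9, 5.9]
opening: 0.0187
[1.54563200e+01 1.10804941e+01 4.16614417e+00 8.29554614e+01
 7.94484339e-02 9.12535185e+01]
0 t 43.9 rows: shift [-0.0003, -0.0007, 0.0033] rot [0.002, -0.001, 0.002] F [ 0.4 -0.9  5.9] open 0.0187
30 t 43.9 rows: shift [-0.0196, -0.0732, 0.0032] rot [0.003, -0.001, -0.522] F [ 0.4 -0.9  5.9] open 0.0187
55 t 43.9 rows: shift [-0.0619, -0.1196, 0.003] rot [0.003, -0.0, -0.958] F [ 0.4 -0.9  5.9] open 0.0187
80.2 t 43.9 rows: shift [-0.1204, -0.1438, 0.0029] rot [0.003, 0.0, -1.398] F [ 0.4 -0.9  5.9] open 0.0187
```

```bash
python3 -m inch '[[-0.0006,-0.0126,0,0,0,-0.087,0.9],[-0.0022,-0.0252,0,0,0,-0.175,0.9],[-0.0049,-0.0375,0,0,0,-0.262,0.9],[-0.0087,-0.0496,0,0,0,-0.349,0.9],[-0.0136,-0.0613,0,0,0,-0.436,0.9],[-0.0194,-0.0725,0,0,0,-0.524,0.9],[-0.0262,-0.0832,0,0,0,-0.611,0.9],[-0.0339,-0.0932,0,0,0,-0.698,0.9],[-0.0425,-0.1025,0,0,0,-0.785,0.9],[-0.0518,-0.1111,0,0,0,-0.873,0.9],[-0.0618,-0.1188,0,0,0,-0.96,0.9],[-0.0618,-0.1188,0,0,0,-0.96,0.9]]'; python3 -c "
from h import *
c=np.array([.614,.0195])
for th in (60,70,80.2,82):
    a=np.radians(99.8+4.3+th); print(th,end=' '); go(*(c+.145*np.array([np.cos(a),np.sin(a)])),.1155,104.1+th)"
```

```text
time: 44.87
ee_pos: [0.4796, 0.0697, 0.1163]
tcp_rot: [179.9, 0.2, 159.4]
wrist_force: [5.5, -1.9, 3.8]
opening: 0.018
60 t 44.9 rows: shift [0.001, -0.0116, 0.0008] rot [0.002, 0.004, -0.081] F [ 5.5 -1.9  3.8] open 0.018
70 t 44.9 rows: shift [-0.0032, -0.0365, 0.0008] rot [0.001, 0.004, -0.256] F [ 5.5 -1.9  3.8] open 0.018
80.2 t 44.9 rows: shift [-0.0119, -0.0608, 0.0008] rot [0.001, 0.004, -0.434] F [ 5.5 -1.9  3.8] open 0.018
82 t 44.9 rows: shift [-0.0139, -0.0649, 0.0008] rot [0.001, 0.004, -0.465] F [ 5.5 -1.9  3.8] open 0.018
```

```bash
python3 -m inch '[[0.001,-0.0056,0,0,0.002,-0.04,0.9],[0.001,-0.0116,0,0,0.004,-0.081,0.9],[0.0003,-0.018,0,0,0.004,-0.125,0.9],[-0.0006,-0.0241,0,0,0.004,-0.168,0.9],[-0.0018,-0.0305,0,0,0.004,-0.212,0.9],[-0.0032,-0.0365,0,0,0.004,-0.256,0.9],[-0.005,-0.0427,0,0,0.004,-0.3,0.9],[-0.007,-0.0487,0,0,0.004,-0.343,0.9],[-0.0092,-0.0548,0,0,0.004,-0.388,0.9],[-0.0119,-0.061,0,0,0.004,-0.434,0.9],[-0.0119,-0.061,0,0,0.004,-0.434,0.9],[-0.0119,-0.061,0,0,0.004,-0.434,0.9]]'; python3 -c "
from h import *
c=np.array([.614,.0195]);o=telemetry.get_obs()['ee_pos'];print(np.degrees(np.arctan2(*(o[:2]-c)[::-1]))%360-104.1)"
```

```text
time: 45.87
ee_pos: [0.471, 0.0098, 0.1164]
tcp_rot: [179.9, 0.2, -176.0]
wrist_force: [11.7, -2.3, 1.2]
opening: 0.0182
79.79450179578609
```

```bash
python3 -m inch '[[0,0,0,0,0,0,0.7],[0,0,0,0,0,0,0.5],[0,0,0,0,0,0,0.4],[0,0,0,0,0,0,0.4],[0,0,-0.03,0,0,0,0.4],[0,0,-0.07,0,0,0,0.4],[0,0,-0.1,0,0,0,0.4],[0,0,-0.12,0,0,0,0.4],[0.05,-0.08,-0.12,0,0,0,0.4],[0.09,-0.12,-0.12,0,0,0,0.4],[0.12,-0.16,-0.12,0,0,0,0.4],[0.15,-0.2,-0.12,0,0,0,0.4]]'; python3 - <<'E'
from h import *
o=telemetry.get_obs(); print(o['ee_pos'],o['time'])
p,d=grab('top'); ps,ds=grab('side')
v,u=np.where(p[190:220,225:275].max(2)<60); h=atz('top',[[u.mean()+225,v.mean()+190]],.14)[0]; c=np.array([.614,.0195]); print(len(v),h,'theta',np.radians(np.degrees(np.arctan2(*(h[:2]-c)[::-1]))%360-104.1))
f=lambda im,b,w,hh:cv2.resize(im[b[1]:b[3],b[0]:b[2]],(w,hh),interpolation=cv2.INTER_CUBIC)
save('final',np.vstack([np.hstack([f(p,(205,140,285,215),400,375),f(ps,(185,170,275,245),400,375)]),np.hstack([f(ps,(0,70,512,384),367,225),f(p,(90,100,410,270),423,225),np.zeros((225,10,3),np.uint8)])]))
E
```

```text
time: 46.87
ee_pos: [0.3779, -0.1313, 0.2348]
tcp_rot: [179.9, -0.3, -175.8]
wrist_force: [0.4, -0.6, 0.4]
opening: 0.0513
[ 0.3778715  -0.13129991  0.23475717] 46.8667
13 [0.47186959 0.00859751 0.14      ] theta 1.401262613113667
```

View pics/final.png

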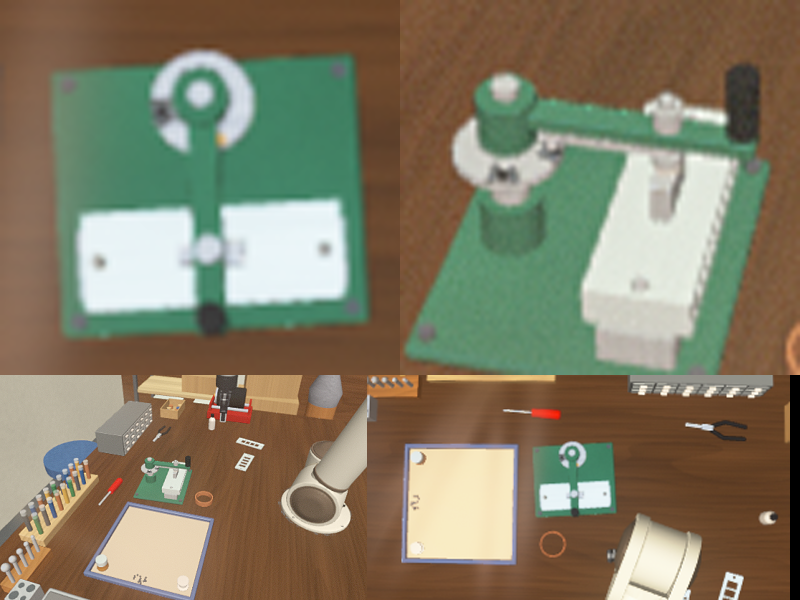

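The final picture shows the pressure plate flush on the nest with both pin tips visible in its holes. The foot (208,248) stands over the rib, the arm is by the yellow dot at 1.40 rad, and the tray bystanders, bangle, pliers and screwdriver are in place.

```bash
python3 -c "
from h import *
print(order.job_done())"
```

```text
the job is handed in; nothing more can be done
None
```

The job is done and handed in. There were two clasps in the tray; both are glued up under the pressure plate, with the arm back in the press notch. It took about 47 s of the 210 s allowed.

**What I did**
1. Swung the arm into the load notch.
2. Lowered the largest nest plate over the pins; it bottomed on the bed at the expected height.
3. Set the two clasps, tile up, in the two middle windows.
4. Lowered the pressure plate over the same pins onto the nest.
5. Swung the arm back to the press notch and moved the robot clear.

**Last checks**

| Check | Measured | Expected |
|---|---|---|
| Clasp tops, before pressing | 43 mm above the table | 43 mm |
| Pressure plate top | 51.3 mm, level within about 1 mm | 51 mm |
| Arm angle | 1.40 rad, foot over the rib | 1.4 rad |

The final picture shows both pin tips in the plate holes. The bobbin, bead pot, bangle, pliers, screwdriver and glue bottle are where they started. I checked these by eye only.

**What went wrong or disagreed**
- **First swing:** the wrist reached its joint limit and the fingers slid off the handle. That pushed the arm to its far stop, at about 1.69 rad. The pictures showed nothing else moved, and the second grip worked.
- **Side forces:** both plates met sideways forces of a few newtons from the pins while being lowered. I eased these with shifts of under 1 mm.
- **Camera agreement:** the cameras disagreed by about 1–3 mm on the press position. I settled it by contact when the plates seated.

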